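# Set coated panels up to cure and switch on the lamp

## Robot

A 6-joint arm with a two-finger parallel gripper is mounted at the origin on the work surface. World frame = base frame: x ahead of the robot, y to its left, z up, the work surface at z = 0. Lengths are in m, angles in rad, forces in N, time in s.
With the tool pointing down it reaches from about 0.375 to 0.9 m from the base axis. Payload 3.1 kg.
Tool frame: the origin (TCP) lies midway between the tips of the shut fingers; the grasp point (between the pads) lies 19 mm behind it; y points along the fingers, x is the direction in which the jaws open and shut, and the axes are right-handed (so a half turn about y gives the same grasp; the last joint's range is limited). The gripper opens to 87 mm and grips with 3 to 60 N. Pads are 19 mm wide; open, the fingers measure 117 mm over their backs; the gripper's body (75 mm by 190 mm) begins 51 mm behind the grasp point.
Start: joints at [-1.484, 0.527, 1.433, -0, 1.181, -0.178], TCP at [0.164, -0.603, 0.223] pointing down, gripper open.
Joint ranges: [-3.08, 3.08], [-0.75, 2.2], [0.22, 2.44], [-1.43, 4.57], [0, 2.65], [-2.85, 2.85]. Speed limits (rad/s): [2.79, 2.79, 3.14, 3.14, 3.14, 3.14].

## Interface

Orientations are given as a unit quaternion [x, y, z, w].
In Python, from rig import * gives the robot as it stands.
- The arm moves only by the tool jog_arm, never from a script. Its argument "series" is a list of rows, each a list of 7 numbers: the shift along the tool's x, y, z in mm, then the turn, a rotation vector about the tool's x, y, z in rad, then the gripper's target within -1 to 1 (shut at 1, half-way at 0, fully open at -1). A call has 1 to 20 rows; each row is the pose to reach, as a shift and turn from the pose commanded when the call began, along the tool's axes at that moment; what a row does not reach only later rows make up. A row lasts 1/8 s, in which the tool goes at most 62.5 mm and 10.7 degrees, less where a joint would pass 70% of its speed; a pose out of reach is approached as far as the arm can. A call with a gripper value outside its range is refused whole. The fingers move at their own pace and stop on an object; "grip_force" is the grip in N (left out, the last holds). Time passes only in rows, so rows that repeat a pose let the fingers close. It gives the time, the measured TCP pose, the force and the opening at its end, in the units of the state.
- get_obs(): the state, without advancing time (a new reading comes with each control period).
- camera(name): name is "side" or "top"; returns a dict with "img" (480x640x3 uint8, red, green, blue), "depth" (480x640 float32, m along the optical axis (not along the pixel's ray), 0 where there is no reading), "camera_matrix" (3x3 intrinsics, pixels), "D" ([k1, k2, p1, p2, k3] as OpenCV has them; the pictures are not rectified), "rvec" (rotation vector, rad) and "tvec" (3), from world to camera coordinates, as OpenCV has them. Camera axes: x right, y down, z forward; pixel columns grow to the right and rows downward; lengths in m; the calibration is good to about 2 mm. A picture is of the moment at which its call begins.
- hand_in(): hands the job in, once; it reports no verdict.
The state is a dict: "time": time; "q": joint angles; "joint_velocities": joint speeds; "joint_torque": joint torques, N m; "position": TCP position; "tool_rot": TCP orientation; "ft_force": force on the tool from outside, world axes, zero at the start; "moment": the same for the moment, N m; "grip_width": finger opening in m.
Only numpy, scipy, OpenCV 4.12 (cv2) and the standard library are available. Lean on these libraries where they do the work, as an engineer would, in place of code of your own. Each camera call takes 0.05 s, during which the arm holds its last target.

## Task

Open the curing case's blue lid until it rests back on its stop, then lean every green panel on the bench, long way up, against the raised lid with its foot in the trough behind the yellow rib, side by side and each resting on the lid itself. Then lift the red guard flap right back, flip the lamp switch fully on and lower the guard again. Leave the other things on the bench standing where they are.

Things in the scene. Friction and masses are not known exactly. Their poses are not given: they have to be found in the camera images.
- case: Curing case, fixed, place and heading vary: grey base 150 (own x) x 340 (own y) x 45 mm high; origin: centre of underside, z up. Own -x = open front, +x = rear with the lid's hinge. On its top: yellow foot rib, 12 mm high, x = 24 to 32 mm, 300 mm along y; dark curb 12 mm high, x = 62 to 74 mm. Panel feet go in the trough between. Cheeks 40 mm high at y = +-160 to 168, x = 3 to 73 mm.
- lid (a joint): Hinge of the blue lid: 0 = closed (level), grows as its front edge is lifted, 1.92 rad = open on its stop, leaning back 20 degrees. Falls shut below about 1.5, on to its stop beyond about 1.65. Plate 145 mm long from the hinge x 310 mm wide x 8 mm, 0.35 kg; closed, its mid plane is 61 mm up. Open, its white inner face looks to the case's front: the wall to lean panels on.
- lid_hinge (a point): Middle of the lid's hinge line, fixed on the case at own x = 70 mm, 61 mm above the bench; its axes are those of the case; the hinge line runs along y.
- lid_handle (a point): Centre of the lid's steel handle bar: round, 10 mm thick, 60 mm clear between its arms, parallel to the hinge line, in the lid's plane, 184 mm from the hinge; 34 mm clear gap between bar and lid edge. Moves with the lid; axes as the lid (-x points from hinge to bar).
- rest_mid (a point): Middle of the trough on the base's top, at case x = 46.5 mm, 45 mm above the bench; axes as the case. A leaning panel has the rear edge of its foot near this line (anywhere along y), its upper edge on the lid, and so leans 19 to 30 degrees from upright.
- switchbox: Lamp switch box, fixed at a place and heading that vary: grey, 130 mm (own x) x 80 mm (own y) x 45 mm high, origin at the centre of its underside, own -x is its front. The toggle and guard are on its top.
- flap (a joint): Hinge of the red guard flap over the toggle: 0 = down (covering), grows as its front is lifted, 2.0 rad = back on its stop. Falls shut below about 1.5, on to its stop beyond about 1.65. Plate 105 mm long from the hinge x 70 mm wide x 5 mm, 83 mm above the bench when down, 0.08 kg.
- flap_hinge (a point): Middle of the flap's hinge line, fixed on the box at own x = 60 mm, 83 mm above the bench; axes as the switch box; the hinge line runs along y.
- flap_bar (a point): Centre of the flap's red handle bar: round, 9 mm thick, 47 mm clear between its arms, parallel to the hinge line, in the flap's plane, 144 mm from the hinge; 34 mm of clear gap between bar and plate. Moves with the flap; its axes are those of the flap (-x points from hinge to bar).
- toggle (a joint): Toggle switch under the flap: 0 = off (leaning 0.5 rad to the box's own -y side), 1.0 rad = on (leaning 0.5 rad to own +y). It stays where it is left; about 1 N at its tip moves it. Pivot at box x = -25 mm, y = 0, 45 mm above the bench (the box's top face).
- toggle_tip (a point): Centre of the toggle's 12 mm ball tip, 30 mm from the pivot.
- panel1: Coated board panel 1 (may be absent): a flat rigid panel 110 mm long (own x) x 50 mm wide (own y) x 12 mm thick (own z), aluminium rim and green faces, both faces and both ends alike, 0.15 kg; lies flat on the bench at the start. Origin at the centre of one face (the lower one at the start).
- panel1_mid (a point): Centre of panel 1, mid-thickness; axes as the panel.
- panel2: Coated board panel 2 (may be absent): a flat rigid panel 110 mm long (own x) x 50 mm wide (own y) x 12 mm thick (own z), aluminium rim and green faces, both faces and both ends alike, 0.15 kg; lies flat on the bench at the start. Origin at the centre of one face (the lower one at the start).
- panel2_mid (a point): Centre of panel 2, mid-thickness; axes as the panel.
- panel3: Coated board panel 3 (may be absent): a flat rigid panel 110 mm long (own x) x 50 mm wide (own y) x 12 mm thick (own z), aluminium rim and green faces, both faces and both ends alike, 0.15 kg; lies flat on the bench at the start. Origin at the centre of one face (the lower one at the start).
- panel3_mid (a point): Centre of panel 3, mid-thickness; axes as the panel.
- spool: Bystander: reel of red wire, 80 mm across, 50 mm high. Loose; origin at the centre of its underside.
- jar: Bystander: white jar, 60 mm across, 75 mm high. Loose; origin at the centre of its underside.
- flux: Bystander: amber bottle, 36 mm across, 80 mm high. Loose; origin at the centre of its underside.
- tape: Bystander: blue tape roll, 60 mm across, 18 mm high. Loose; origin at the centre of its underside.
- driver: Bystander: orange screwdriver lying on the bench. Loose.
- block: Bystander: steel gauge block, 50 x 30 x 25 mm. Loose; origin at the centre of its underside.
There are look-alikes about, which are no part of the job. Of the things that look like the switchbox, the larger one is meant.

How it is judged:
By the outcome, as a careful person would: the job done as asked, in the order asked, and still so for the second after the job is handed in, with the robot touching nothing.
Of panel1, panel2, panel3 only 2 to 3 are there at a start; the rules pass over those that are not, and their reading is None.
At some moment in a run one of panel1, panel2, panel3 may be knocked a few centimetres aside while the robot is not near it.
Once in a run the grip may slacken for a moment while it holds something.
It also fails if it takes over 210 s, if anything falls off the work surface, if the arm or the gripper's body presses on something with over 40 N, if the wrist force passes 120 N, or if a joint passes its speed limit or range.

## Working session

There is one attempt and no reset: what is moved stays moved. The work goes in short steps, Python scripts to look and compute and a tool call to move; the robot and the scene stay as the last step left them, time stands still between calls to the robot, and variables do not carry over. Pictures are saved under pics/ and viewed, and the job is handed in when it is done.

Besides the shell and the picture viewer there is one more tool, called after "Request:" as name([rows], argument=value, ...), one row to a line, values as JSON. jog_arm: Moves the arm, as the interface text tells. Its arguments: {"type":"object","properties":{"series":{"type":"array","items":{"type":"array","items":{"type":"number"}}},"grip_force":{"type":"number"}},"required":["series"]}

```bash
ls; mkdir -p pics; cat > h.py <<'E'
from rig import *
import numpy as np, cv2
from scipy.spatial.transform import Rotation as R
def save(c,n,crop=None,s=1):
    im=c["img"][...,::-1]
    if crop: a,b,u,v=crop; im=im[b:v,a:u]
    if s!=1: im=cv2.resize(im,None,fx=s,fy=s,interpolation=cv2.INTER_CUBIC)
    cv2.imwrite("pics/"+n+".png",im)
def pts(c):
    K=c["camera_matrix"];D=np.array(c["D"])
    h,w=c["depth"].shape
    u,v=np.meshgrid(np.arange(w),np.arange(h))
    p=cv2.undistortPoints(np.stack([u,v],-1).reshape(-1,1,2).astype(np.float64),K,D).reshape(h,w,2)
    z=c["depth"][...,None]
    P=np.concatenate([p*z,z],-1)
    Rm=cv2.Rodrigues(np.array(c["rvec"],float))[0]
    W=(P-np.array(c["tvec"]).reshape(3))@Rm
    W[c["depth"]==0]=np.nan
    return W
def proj(c,X):
    return cv2.projectPoints(np.array(X,float).reshape(-1,1,3),np.array(c["rvec"],float),np.array(c["tvec"],float),c["camera_matrix"],np.array(c["D"]))[0].reshape(-1,2)
E
python3 - <<'E'
from h import *
o=get_obs(); print({k:np.round(v,3) for k,v in o.items()})
for n in("top","side"):
    c=camera(n); save(c,n+"0"); np.savez("/tmp/"+n+"0.npz",**c)
    Rm=cv2.Rodrigues(np.array(c["rvec"],float))[0]; print(n,-Rm.T@np.array(c["tvec"]).reshape(3),Rm[2])
E
```

```text
pics
{'time': np.float64(0.0), 'q': array([-1.485,  0.528,  1.434, -0.   ,  1.181, -0.178]), 'joint_velocities': array([-0.001,  0.   , -0.001,  0.   ,  0.001, -0.002]), 'joint_torque': array([ 2.0000e-03, -4.4003e+01, -1.7660e+01,  6.3000e-02,  5.8000e-02,
       -0.0000e+00]), 'position': array([ 0.164, -0.602,  0.222]), 'tool_rot': array([-0.561,  0.43 , -0.429,  0.562]), 'ft_force': array([-0.384,  0.079,  0.15 ]), 'moment': array([ 0.039, -0.017, -0.021]), 'grip_width': np.float64(0.087)}
top [ 0.32155958 -0.04182238  1.23795314] [ 0.18434418  0.02035681 -0.98265092]
side [0.23730446 0.82433117 1.08563415] [ 0.21577321 -0.63555111 -0.74129394]
```

View pics/top0.png

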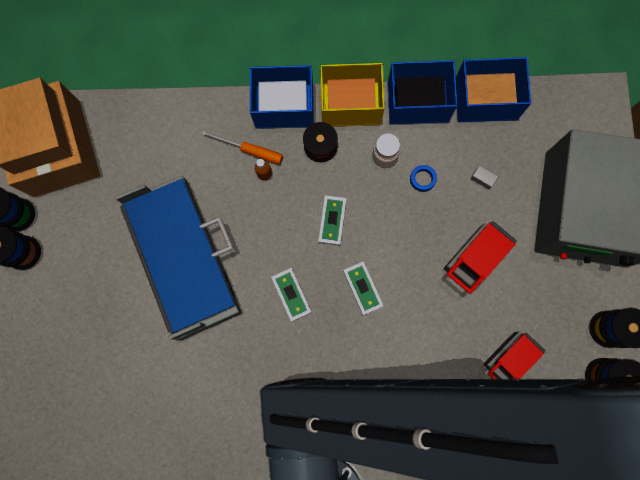

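View pics/side0.png

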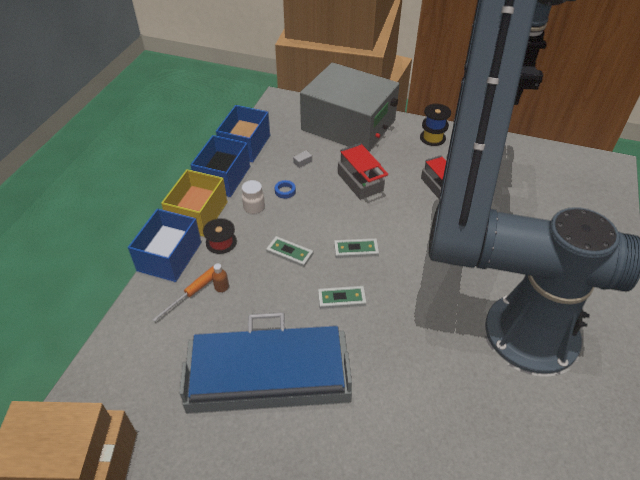

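The top view shows:
- The blue-lidded case is at (180,257), with its handle at (222,238).
- Three green panels are at (333,220), (291,294) and (363,288).
- Two red flapped boxes are at (482,258) and (515,358). The second is partly hidden by the arm, and the larger one is meant.
- The bystanders are along the top.

```bash
cat >> h.py <<'E'
def blobs(c,W,mask,minpx=80):
    n,l,s,ce=cv2.connectedComponentsWithStats(mask.astype(np.uint8)*255)
    out=[]
    for i in range(1,n):
        if s[i,4]<minpx: continue
        m=(l==i)&~np.isnan(W[...,0]); P=W[m]
        rect=cv2.minAreaRect((P[:,:2]*1000).astype(np.float32))
        out.append((ce[i],s[i,4],rect,np.percentile(P[:,2],[5,50,95])*1000,l==i))
    return out
def hsv(c): return cv2.cvtColor(c["img"],cv2.COLOR_RGB2HSV)
E
python3 - <<'E'
from h import *
np.set_printoptions(precision=1,suppress=True)
for n in("top","side"):
    c=dict(np.load(f"/tmp/{n}0.npz")); W=pts(c); H=hsv(c)
    h,s,v=H[...,0],H[...,1],H[...,2]
    for nm,m in(("blue",(h>100)&(h<125)&(s>120)),("red",((h<5)|(h>174))&(s>170)&(v>90)),("green",(h>50)&(h<85)&(s>90)&(v>60))):
        for b in blobs(c,W,m):
            if b[2][0][0]>950: continue
            print(n,nm,b[0],b[1],"ctr",np.array(b[2][0]),"size",np.array(b[2][1]),"ang %.1f"%b[2][2],"z",b[3])
c=dict(np.load("/tmp/top0.npz"));save(c,"t_sw",(420,200,580,400),4)
save(c,"t_case",(100,160,260,350),4)
c=dict(np.load("/tmp/side0.npz"));save(c,"s_sw",(300,120,480,220),4)
E
```

```text
top blue [280.7  96.7] 2354 ctr [884.4  64.1] size [154.3 129.8] ang 89.8 z [ 6.2 59.1 91.5]
top blue [423.1 177.7] 354 ctr [ 701.  -264.9] size [61.  63.2] ang 74.4 z [ 5.  18.2 22.8]
top blue [178.1 255. ] 9133 ctr [531.3 288.6] size [316.9 144.6] ang 22.4 z [61.9 65.9 69.5]
top blue [ 10.3 211. ] 207 ctr [631.5 654.9] size [34.5 58.7] ang 66.7 z [54.7 66.8 97.5]
top blue [ 16.5 250.9] 196 ctr [541.9 636.8] size [32.2 60.8] ang 66.0 z [54.6 63.7 85.4]
top blue [610.5 328.8] 148 ctr [ 347.2 -614.8] size [55.3 28.6] ang 5.6 z [ 55.9  67.4 100.8]
top blue [606.  371.1] 80 ctr [ 271.7 -438.7] size [352.1  28.5] ang 87.8 z [ 54.3  65.  100.3]
top red [483.1 254.6] 1880 ctr [ 505.7 -371.7] size [ 79.3 175.6] ang 45.0 z [83.2 87.1 90.9]
top red [518.7 357.8] 1143 ctr [ 278.3 -362.8] size [ 81.6 258.8] ang 13.9 z [64.1 68.3 72. ]
top green [331.6 220. ] 454 ctr [606.8 -50.8] size [34.6 92.3] ang 81.0 z [ 9.2 13.1 17.2]
top green [363.3 288.4] 489 ctr [ 448.8 -116.1] size [91.7 34.8] ang 22.4 z [ 9.2 13.5 17.8]
top green [291.  294.8] 483 ctr [438.1  45.6] size [91.8 33.9] ang 23.5 z [ 9.6 13.4 17.2]
side blue [435.2 123.3] 164 ctr [ 349.7 -618.1] size [57.8 32.3] ang 8.3 z [56.2 71.4 84.9]
side blue [284.2 188.7] 210 ctr [ 702.6 -258.7] size [54. 63.] ang 19.8 z [ 4.1 15.3 21.4]
side blue [265.5 360.1] 8744 ctr [531.  290.8] size [308.2 144. ] ang 22.6 z [61.6 64.9 68.1]
side red [362.1 160.6] 661 ctr [ 502.6 -353.1] size [ 70.5 146.9] ang 43.8 z [81.6 85.6 89.6]
side red [437.7 166. ] 230 ctr [ 305.  -263.8] size [ 49.7 411.7] ang 3.0 z [62.4 66.4 70. ]
side green [629.1 148.7] 275 ctr [ -532.5 -1844.9] size [259.6 130.4] ang 87.6 z [-762.  -751.9 -742.5]
```

View pics/t_sw.png

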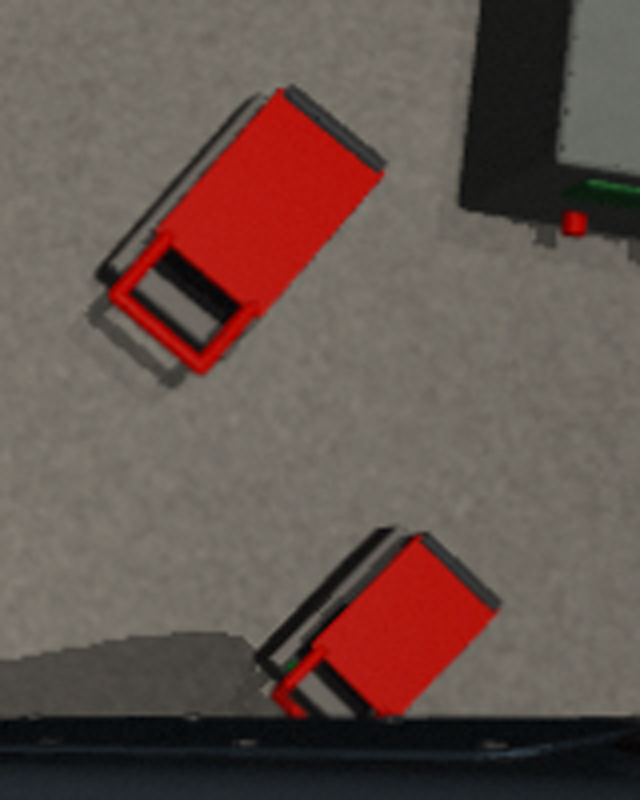

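View pics/s_sw.png

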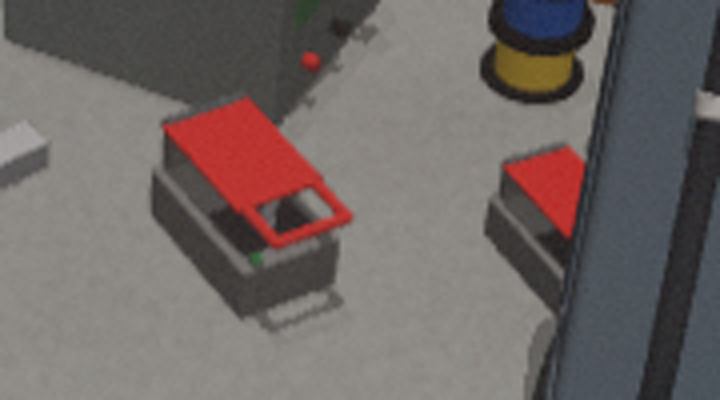

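View pics/t_case.png

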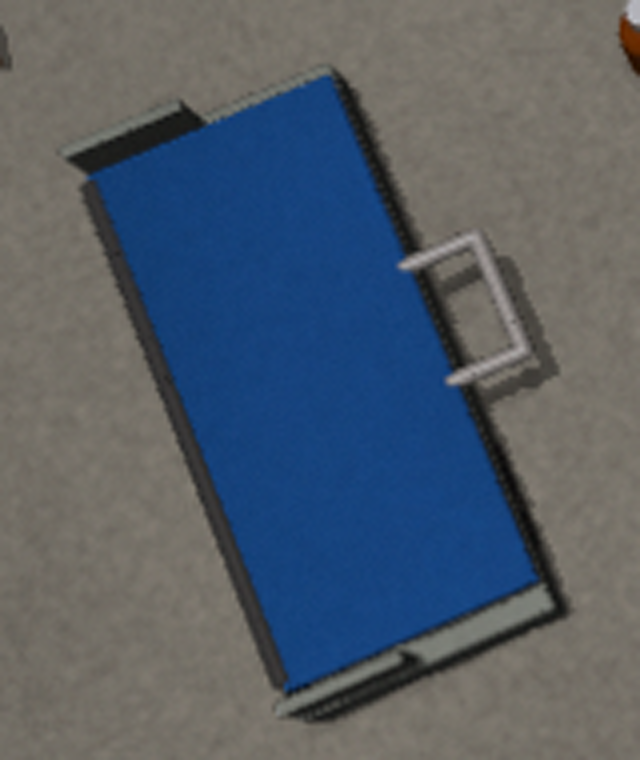

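```bash
cat >> h.py <<'E'
def ray(c,uv,z):
    "pixels -> world points (mm) on plane height z (mm)"
    p=cv2.undistortPoints(np.array(uv,float).reshape(-1,1,2),c["camera_matrix"],np.array(c["D"])).reshape(-1,2)
    Rm=cv2.Rodrigues(np.array(c["rvec"],float))[0]; C=-Rm.T@np.array(c["tvec"],float).reshape(3)
    d=np.c_[p,np.ones(len(p))]@Rm
    return (C+d*((z/1000-C[2])/d[:,2])[:,None])*1000
def rect(c,mask,z):
    v,u=np.nonzero(mask); X=ray(c,np.c_[u,v],z)[:,:2]
    lo=cv2.minAreaRect(X.astype(np.float32)); return lo
E
python3 - <<'E'
from h import *
np.set_printoptions(precision=1,suppress=True)
for n in("top","side"):
    c=dict(np.load(f"/tmp/{n}0.npz")); W=pts(c); H=hsv(c)
    h,s,v=H[...,0],H[...,1],H[...,2]
    for nm,m,z in(("blue",(h>100)&(h<125)&(s>120),65),("red",((h<5)|(h>174))&(s>170)&(v>90),85.5),("green",(h>45)&(h<90)&(s>80)&(v>50),12)):
        for b in blobs(c,W,m,60):
            r=rect(c,b[4],z)
            if r[0][0]>850 or abs(r[0][1])>450 or b[1]>20000: continue
            print(n,nm,b[0],b[1],"ctr",np.array(r[0]),"size",np.array(r[1]),"ang %.1f"%r[2])
    # white rim+green, panels
    for uv in ((333,220),(291,294),(363,288)) if n=="top" else ((290,250),(356,247),(342,297)):
        m=np.zeros(h.shape,bool); x,y=uv
        sub=slice(y-35,y+36),slice(x-35,x+36)
        m[sub]=((v[sub]>150)&(s[sub]<60))|((h[sub]>45)&(h[sub]<90)&(s[sub]>80))
        m=cv2.morphologyEx(m.astype(np.uint8),cv2.MORPH_CLOSE,np.ones((9,9)))>0
        for b in blobs(c,W,m,300):
            r=rect(c,b[4],12); print(n,"panel",b[0],b[1],"ctr",np.array(r[0]),"size",np.array(r[1]),"ang %.1f"%r[2])
    E=np.array
    yaw=np.deg2rad(112.5); ex=E([np.cos(yaw),np.sin(yaw)])
    o=E([530,291.8]); print("handle px",proj(c,np.r_[o-114*ex,61]/1000))
E
```

```text
top blue [423.1 177.7] 354 ctr [ 683.5 -253.7] size [56.  59.6] ang 60.1
top blue [178.1 255. ] 9133 ctr [528.7 287.9] size [311. 145.] ang 22.5
top red [483.1 254.6] 1880 ctr [ 498.8 -359.5] size [ 70.2 147.1] ang 46.4
top red [518.7 357.8] 1143 ctr [ 283.6 -412.6] size [ 53.8 112.4] ang 43.0
top green [331.8 219.9] 472 ctr [607.4 -50.9] size [34.8 93.2] ang 81.0
top green [363.1 288. ] 521 ctr [ 449.2 -115.9] size [92.5 35.6] ang 22.0
top green [290.9 294.6] 502 ctr [438.6  46. ] size [92.7 34.8] ang 23.1
top panel [332.  219.4] 1003 ctr [607.8 -51.2] size [ 49.5 109.6] ang 80.8
top panel [290.7 294.1] 1080 ctr [438.7  46.1] size [108.8  49.8] ang 23.5
top panel [363.  287.7] 1065 ctr [ 449.2 -116.3] size [110.6  48.6] ang 22.1
handle px [[224.4 232.1]]
side blue [284.2 188.7] 210 ctr [ 679.6 -204.5] size [51.3 63.9] ang 20.3
side blue [265.5 360.1] 8744 ctr [530.1 292.3] size [307.4 142.6] ang 22.6
side red [362.1 160.6] 661 ctr [ 500.7 -354.9] size [ 69.1 146.1] ang 46.4
side red [437.7 166. ] 230 ctr [ 296.3 -400.8] size [49.7 76.3] ang 42.9
side green [352.5 295.1] 66 ctr [415.3  36.9] size [32.5 30.1] ang 26.4
side panel [289.2 249.4] 666 ctr [610.3 -49.6] size [ 52.1 111.5] ang 81.3
side panel [355.9 245.8] 569 ctr [ 455.7 -126.5] size [111.9  80. ] ang 18.6
side panel [341.5 295.4] 828 ctr [440.5  47.3] size [110.8  52.8] ang 23.3
handle px [[266.1 314.5]]
```

The box at (482,258) has its flap at z≈86, so it is the larger box and the target. The other's flap is at about 67. Next is a move helper, then the lid.

```bash
cat >> h.py <<'E'
import json
E_=np.array
CYAW=np.deg2rad(112.5); CO=E_([528.4,292.3,0.])
BYAW=np.deg2rad(-43.6); BO=E_([509.9,-366.9,0.])
def fr(yaw): return R.from_euler("z",yaw)
def cw(p): return CO+fr(CYAW).apply(p)      # case->world mm
def bw(p): return BO+fr(BYAW).apply(p)
def tool(jaw,fin):
    "rotation with tool x=jaw, y=fin"
    f=E_(fin,float);f/=np.linalg.norm(f); j=E_(jaw,float); j-=f*(j@f); j/=np.linalg.norm(j)
    return R.from_matrix(np.c_[j,f,np.cross(j,f)])
def delta(pos,rot,o=None,pos0=None,rot0=None):
    "pos mm, rot Rotation -> shift mm, rotvec in current tool axes"
    o=o or get_obs()
    r0=rot0 or R.from_quat(o["tool_rot"]); p0=o["position"]*1000 if pos0 is None else E_(pos0)
    if rot is None: rot=r0
    s=r0.inv().apply(E_(pos)-p0); rv=(r0.inv()*rot).as_rotvec()
    print("shift",np.round(s,1).tolist(),"rv",np.round(rv,3).tolist(),"rows>=",int(max(np.linalg.norm(s)/62.5,np.linalg.norm(rv)/.1867))+1)
    return s,rv
def st():
    o=get_obs(); r=R.from_quat(o["tool_rot"]).as_matrix()
    print("t %.2f"%o["time"],"p",np.round(o["position"]*1000,1),"F",np.round(o["ft_force"],1),"M",np.round(o["moment"],2),"w %.1f"%(o["grip_width"]*1000),"q",np.round(o["q"],3),"X",r[:,0].round(3),"Y",r[:,1].round(3))
    with open("/tmp/log.jsonl","a") as f: f.write(json.dumps({k:np.array(v).tolist() for k,v in o.items()})+"\n")
    return o
E
python3 - <<'E'
from h import *
st()
ex=fr(CYAW).apply([1,0,0]); bar=cw([-114,0,61]); print(bar)
for s in(1,-1):
    print(s); delta(bar+[0,0,120],tool(s*ex,[0,0,-1]))
E
```

```text
t 0.10 p [ 163.5 -602.5  221.6] F [-0.3  0.3  0.2] M [-0.01  0.02  0.06] w 87.1 q [-1.485  0.528  1.434 -0.     1.181 -0.179] X [ 0.262 -0.965 -0.002] Y [-0.     0.002 -1.   ]
[572.02591129 186.97773329  61.        ]
1
shift [-655.0, 42.2, 600.9] rv [0.003, 3.014, -0.001] rows>= 17
-1
shift [-655.0, 42.2, 600.9] rv [-0.0, -0.128, -0.002] rows>= 15
```

Request:
jog_arm([
  [-655,42,601,0,-0.128,-0.002,0.4],
  [-655,42,601,0,-0.128,-0.002,0.4],
  [-655,42,601,0,-0.128,-0.002,0.4],
  [-655,42,601,0,-0.128,-0.002,0.4],
  [-655,42,601,0,-0.128,-0.002,0.4],
  [-655,42,601,0,-0.128,-0.002,0.4],
  [-655,42,601,0,-0.128,-0.002,0.4],
  [-655,42,601,0,-0.128,-0.002,0.4],
  [-655,42,601,0,-0.128,-0.002,0.4],
  [-655,42,601,0,-0.128,-0.002,0.4],
  [-655,42,601,0,-0.128,-0.002,0.4],
  [-655,42,601,0,-0.128,-0.002,0.4],
  [-655,42,601,0,-0.128,-0.002,0.4],
  [-655,42,601,0,-0.128,-0.002,0.4],
  [-655,42,601,0,-0.128,-0.002,0.4],
  [-655,42,601,0,-0.128,-0.002,0.4],
  [-655,42,601,0,-0.128,-0.002,0.4],
  [-655,42,601,0,-0.128,-0.002,0.4],
], grip_force=25)

```text
time: 2.35
position: [0.5716, 0.1846, 0.1807]
tool_rot: [0.588, -0.393, 0.394, -0.587]
ft_force: [0.3, 0.2, 0.3]
grip_width: 0.026
```

```bash
python3 - <<'E'
from h import *
st()
ex=fr(CYAW).apply([1,0,0]); bar=cw([-114,0,61])
delta(bar+[0,0,-19],tool(-ex,[0,0,-1]))
c=camera("side"); save(c,"s1",(180,200,420,440),2.5); print(proj(c,bar/1000))
c=camera("top"); save(c,"t1");np.savez("/tmp/top1.npz",**c)
E
```

```text
t 2.35 p [571.6 184.6 180.7] F [0.3 0.2 0.3] M [ 0.02  0.04 -0.04] w 26.0 q [ 0.128  0.545  1.537 -0.003  1.061  1.309] X [ 0.381 -0.925  0.002] Y [-0.    -0.002 -1.   ]
shift [-2.3, 138.7, 1.4] rv [0.001, -0.002, 0.002] rows>= 3
[[266.67853557 314.84741838]]
```

View pics/s1.png

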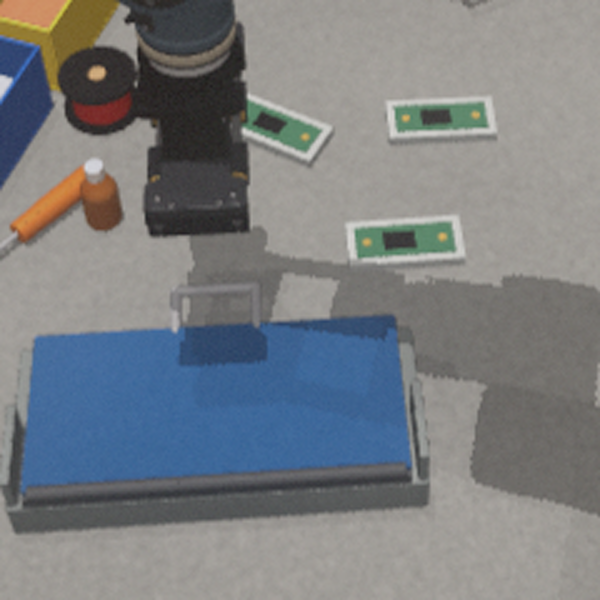

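View pics/t1.png

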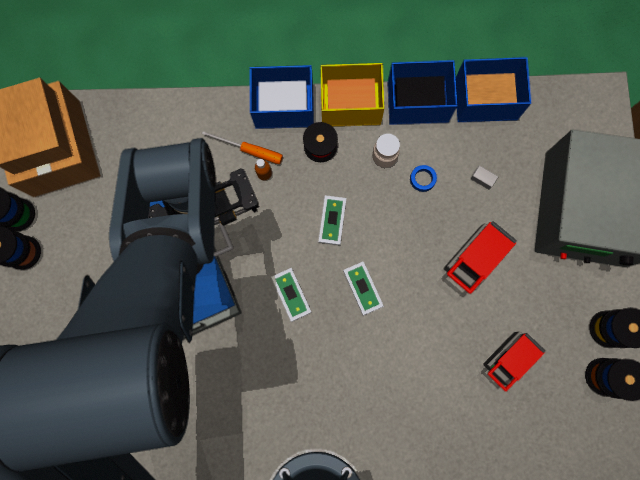

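The bar is at side px (267,315), exactly where the model predicts. The fingers straddle it, so I'll descend and grip.

Request:
jog_arm([
  [-2,40,1,0,0,0,0.4],
  [-2,80,1,0,0,0,0.4],
  [-2,115,1,0,0,0,0.4],
  [-2,138,1,0,0,0,0.4],
  [-2,138,1,0,0,0,0.4],
  [-2,138,1,0,0,0,1],
  [-2,138,1,0,0,0,1],
  [-2,138,1,0,0,0,1],
  [-2,138,1,0,0,0,1],
  [-2,138,1,0,0,0,1],
])

```text
time: 3.7
position: [0.5731, 0.1891, 0.0439]
tool_rot: [-0.588, 0.392, -0.394, 0.588]
ft_force: [-1.8, 4.2, 6.7]
grip_width: 0.0092
```

```bash
python3 - <<'E'
from h import *
o=st()
r0=R.from_quat(o["tool_rot"]); p0=o["position"]*1000
print(np.round(fr(CYAW).inv().apply(p0-CO),1))
# arc about hinge, relative to present
rows=[]
for th in np.linspace(0,1.92,17)[1:]:
    d=184*E_([1-np.cos(th),0,np.sin(th)])
    s=r0.inv().apply(fr(CYAW).apply(d)); rows.append([*np.round(s,0)])
print([[int(x) for x in r] for r in rows])
E
```

```text
t 3.70 p [573.1 189.1  43.9] F [-1.8  4.2  6.7] M [0.59 0.26 0.02] w 9.2 q [ 0.134  0.742  1.617 -0.002  0.78   1.313] X [ 0.383 -0.924  0.002] Y [ 0.003 -0.001 -1.   ]
[-112.5   -1.8   43.9]
[[-1, -22, 0], [-5, -44, 0], [-12, -65, 0], [-21, -85, 0], [-32, -104, 0], [-45, -121, 0], [-61, -137, 0], [-78, -151, 0], [-97, -162, 0], [-117, -172, 0], [-138, -178, 0], [-160, -183, 0], [-182, -184, 0], [-204, -183, 0], [-225, -180, 0], [-247, -173, 0]]
```

Request:
jog_arm([
  [-1,-22,0,0,0,0,1],
  [-5,-44,0,0,0,0,1],
  [-12,-65,0,0,0,0,1],
  [-21,-85,0,0,0,0,1],
  [-32,-104,0,0,0,0,1],
  [-45,-121,0,0,0,0,1],
  [-45,-121,0,0,0,0,1],
])

```text
time: 4.58
position: [0.5563, 0.2295, 0.1653]
tool_rot: [0.589, -0.39, 0.394, -0.588]
ft_force: [2.4, -7.0, 3.2]
grip_width: 0.009
```

```bash
python3 - <<'E'
from h import *
o=st()
c=camera("side"); save(c,"s2",(150,150,450,450),2)
r0=R.from_quat(o["tool_rot"]); p0=o["position"]*1000
pc=fr(CYAW).inv().apply(p0-CO)+[0,0,19]; print(pc.round(1)); th0=.72
for th in np.linspace(th0,1.92,13)[1:]:
    d=184*E_([np.cos(th0)-np.cos(th),0,np.sin(th)-np.sin(th0)])
    s=r0.inv().apply(fr(CYAW).apply(d)); print(np.round(s,0).astype(int).tolist(),end=" ")
E
```

```text
t 4.58 p [556.3 229.5 165.3] F [ 2.4 -7.   3.2] M [-1.17 -0.44  0.03] w 9.0 q [ 0.208  0.564  1.55  -0.006  1.023  1.387] X [ 0.385 -0.923  0.006] Y [ 0.005 -0.004 -1.   ]
[-68.7  -1.7 184.3]
[-13, -13, 0] [-27, -25, 0] [-42, -36, 0] [-58, -45, 0] [-75, -52, 0] [-92, -57, 0] [-110, -61, 0] [-129, -63, 0] [-147, -63, 1] [-165, -62, 1] [-183, -58, 1] [-201, -53, 1]
```

View pics/s2.png

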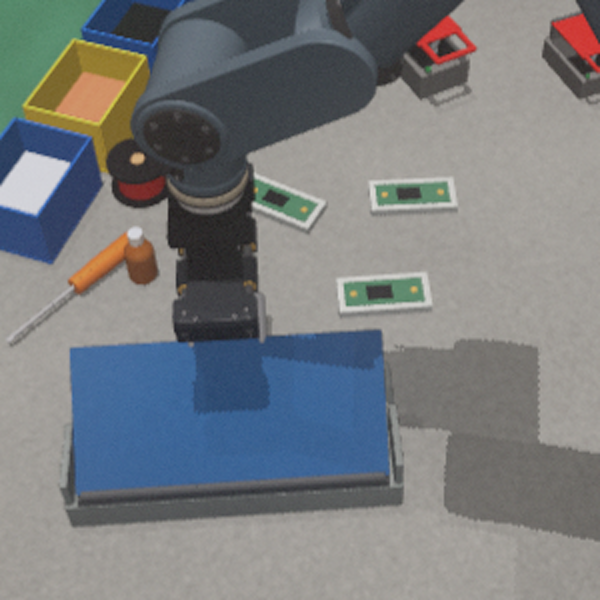

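The lid is rising and the bar radius checks at 185.6 mm (184 expected). Continuing the arc.

Request:
jog_arm([
  [-13,-13,0,0,0,0,1],
  [-27,-25,0,0,0,0,1],
  [-42,-36,0,0,0,0,1],
  [-58,-45,0,0,0,0,1],
  [-75,-52,0,0,0,0,1],
  [-92,-57,0,0,0,0,1],
  [-110,-61,0,0,0,0,1],
  [-129,-63,0,0,0,0,1],
  [-147,-63,0,0,0,0,1],
  [-165,-62,0,0,0,0,1],
  [-183,-58,0,0,0,0,1],
  [-194,-55,0,0,0,0,1],
  [-200,-53,0,0,0,0,1],
  [-200,-53,0,0,0,0,1],
  [-200,-53,0,0,0,0,1],
])

```text
time: 6.5
position: [0.4789, 0.4146, 0.216]
tool_rot: [0.588, -0.392, 0.394, -0.587]
ft_force: [5.2, 0.5, -0.7]
grip_width: 0.0089
```

```bash
python3 - <<'E'
from h import *
o=st()
p0=o["position"]*1000
pc=fr(CYAW).inv().apply(p0-CO)+[0,0,19]; print(pc.round(1), np.arctan2(pc[2]-61,70-pc[0]))
E
```

```text
t 6.50 p [478.9 414.6 216. ] F [ 5.2  0.5 -0.7] M [ 0.11 -0.74  0.03] w 8.9 q [ 0.538  0.546  1.417 -0.002  1.179  1.718] X [ 0.382 -0.924  0.002] Y [ 0.001 -0.002 -1.   ]
[131.9  -1.1 235. ] 1.9128595756651934
```

Request:
jog_arm([
  [0,0,0,0,0,0,0.3],
  [0,0,0,0,0,0,0.3],
  [0,0,0,0,0,0,0.3],
  [0,-40,0,0,0,0,0.3],
  [0,-80,0,0,0,0,0.3],
  [60,-110,0,0,0,0,0.3],
  [120,-110,0,0,0,0,0.3],
  [180,-110,0,0,0,0,0.3],
  [240,-110,0,0,0,0,-0.6],
  [300,-110,0,0,0,0,-0.6],
  [340,-110,0,0,0,0,-0.6],
  [360,-110,-60,0,0,0,-0.6],
  [360,-110,-110,0,0,0,-0.6],
  [360,-110,-150,0,0,0,-0.6],
  [360,-110,-150,0,0,0,-0.6],
])

```text
time: 8.38
position: [0.4746, 0.0248, 0.3268]
tool_rot: [0.588, -0.394, 0.393, -0.587]
ft_force: [-0.5, 0.0, 0.2]
grip_width: 0.0696
```

```bash
python3 - <<'E'
from h import *
st()
c=camera("side"); save(c,"s3");np.savez("/tmp/side3.npz",**c)
c=camera("top"); save(c,"t3");np.savez("/tmp/top3.npz",**c)
E
```

```text
t 8.38 p [474.6  24.8 326.8] F [-0.5  0.   0.2] M [0.02 0.02 0.  ] w 69.6 q [-0.182  0.202  1.649 -0.002  1.292  0.998] X [ 0.381 -0.925  0.001] Y [-0.002 -0.001 -1.   ]
```

View pics/s3.png

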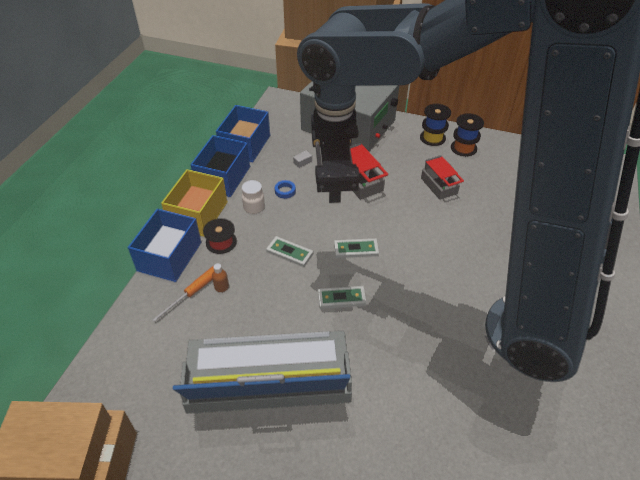

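View pics/t3.png

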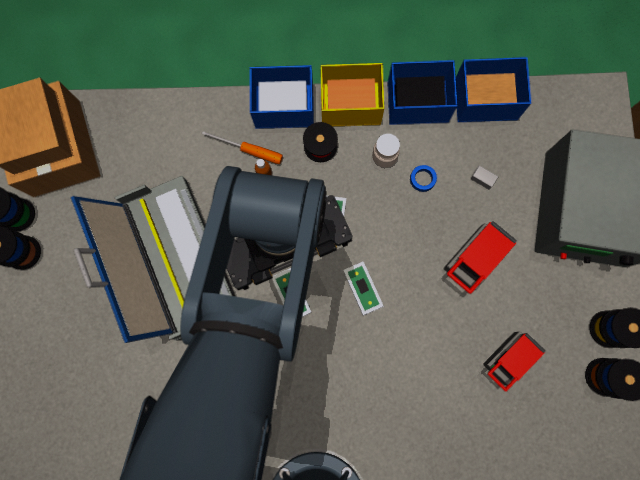

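The lid is open, with the white inner face and the yellow rib (side px ~(266,377)) visible. All three panels are unmoved. Before planning tilted grasps I'll collect a few tilted poses to identify the kinematics.

Request:
jog_arm([
  [0,0,0,0,0,0.15,-0.6],
  [0,0,0,0,0,0.3,-0.6],
  [0,0,0,0,0,0.45,-0.6],
  [0,0,0,0,0,0.6,-0.6],
  [0,0,0,0,0,0.6,-0.6],
  [0,0,0,0,0,0.6,-0.6],
])

```text
time: 9.22
position: [0.4781, 0.0255, 0.3267]
tool_rot: [-0.447, 0.548, -0.202, 0.677]
ft_force: [-0.4, 0.2, 0.3]
grip_width: 0.0694
```

```bash
python3 -c "
from h import *
st()"
```

```text
t 9.22 p [478.1  25.5 326.7] F [-0.4  0.2  0.3] M [-0.31 -0.12 -0.01] w 69.4 q [-0.439  0.382  1.535  0.39   1.681  0.69 ] X [ 0.317 -0.764 -0.562] Y [-0.216  0.519 -0.827]
```

Request:
jog_arm([
  [0,0,0,0.15,0,0,-0.6],
  [0,0,0,0.3,0,0,-0.6],
  [0,0,0,0.45,0,0,-0.6],
  [0,0,0,0.6,0,0,-0.6],
  [0,0,0,0.6,0,0,-0.6],
  [0,0,0,0.6,0,0,-0.6],
])

```text
time: 9.98
position: [0.4786, 0.0251, 0.3277]
tool_rot: [-0.227, 0.463, -0.355, 0.779]
ft_force: [0.2, -0.5, 0.9]
grip_width: 0.0695
```

```bash
cat >> h.py <<'E'
def fk(q,P):
    d1,ox1,dy,a2,ox3,a3,a4=P[:7]
    rz=lambda a:R.from_euler("z",a); ry=lambda a:R.from_euler("y",a)
    A=rz(q[0]); B=A*ry(q[1]); C=B*ry(q[2]); D=C*rz(P[7]*q[3]); Ee=D*ry(q[4]); F=Ee*rz(P[8]*q[5])
    p=A.apply([ox1,dy,d1])+B.apply([0,0,a2])+C.apply([ox3,0,a3])+Ee.apply([0,0,a4])
    return p,F,(C,Ee)
E
cat > fit.py <<'E'
from h import *
from scipy.optimize import least_squares
L=[json.loads(l) for l in open("/tmp/log.jsonl")]
best=None
for s4 in(1,-1):
  for s6 in(1,-1):
    def res(x):
        P=[*x[:7],s4,s6]; r=[]
        R0=R.from_rotvec(x[7:10])
        for o in L:
            p,F,_=fk(o["q"],P); r+=list((p-E_(o["position"]))*1000)+list(((F*R0).inv()*R.from_quat(o["tool_rot"])).as_rotvec()*200)
        return r
    for k in range(6):
        x0=np.r_[.3,0,.11,.4,0,.4,.25,R.random(random_state=k).as_rotvec()]
        s=least_squares(res,x0)
        if best is None or s.cost<best[0]: best=(s.cost,s.x,s4,s6,s.fun)
print(best[0],best[1].round(4),best[2:4]); print(np.abs(best[4]).max(), len(L))
json.dump(dict(P=[*best[1][:7],best[2],best[3]],R0=list(best[1][7:])),open("/tmp/kin.json","w"))
E
python3 -c "
from h import *
st()"; python3 fit.py
```

```text
t 9.97 p [478.6  25.1 327.7] F [ 0.2 -0.5  0.9] M [-0.42  0.12  0.03] w 69.5 q [-0.704  0.226  1.927  0.827  1.322  0.306] X [ 0.319 -0.765 -0.56 ] Y [ 0.343  0.644 -0.684]
1.6587697573266995e-25 [0.2742 0.     0.111  0.588  0.1141 0.3917 0.3055 0.     2.2214 2.2214] (1, 1)
3.3306690738754696e-13 8
```

```bash
cat >> h.py <<'E'
try:
    _k=json.load(open("/tmp/kin.json")); KP=_k["P"]; KR0=R.from_rotvec(_k["R0"])
except Exception: pass
QL=E_([[-3.08,3.08],[-.75,2.2],[.22,2.44],[-1.43,4.57],[0,2.65],[-2.85,2.85]])
def FK(q):
    p,F,_=fk(q,KP); return p*1000,F*KR0
def IK(pos,rot,q0=None,tries=12,seed=0):
    from scipy.optimize import least_squares
    rng=np.random.default_rng(seed); best=None
    for k in range(tries):
        x0=E_(q0) if (q0 is not None and k==0) else rng.uniform(QL[:,0]+.1,QL[:,1]-.1)
        def f(q):
            p,r=FK(q); return np.r_[(p-pos)/100,(r.inv()*rot).as_rotvec()*3]
        s=least_squares(f,np.clip(x0,QL[:,0]+.01,QL[:,1]-.01),bounds=(QL[:,0],QL[:,1]))
        if s.cost<1e-8:
            d=np.abs(s.x-q0).max() if q0 is not None else 0
            if best is None or d<best[1]: best=(s.x,d)
    return None if best is None else best[0]
def pickpose(ctr,u,al,jsign=1,off=0,zc=3):
    "ctr xy mm, u unit xy foot->top; al tilt"
    u=E_([*u,0.])/np.linalg.norm(u); z=E_([0,0,1.])
    fin=-np.cos(al)*z-np.sin(al)*u; jaw=jsign*np.cross(z,u)
    T=tool(jaw,fin); tz=zc+9.5*abs(np.sin(al))
    # finger axis passes panel mid height (z=6) at ctr+off*u
    tcp=E_([*ctr,0.])+off*u; tcp+= E_([0,0,6.])+fin*((6-tz)/np.cos(al)); 
    return tcp,T
def placepose(y,xr,zr,ph,al,jsign=1,off=0,zc=3):
    ex,ey,z=fr(CYAW).apply(np.eye(3))
    v=np.sin(ph)*ex+np.cos(ph)*z; n=-np.cos(ph)*ex+np.sin(ph)*z   # n: up normal at pick
    mid=cw([xr,y,zr])+55*v+6*n
    fin=-np.cos(al)*n-np.sin(al)*v; jaw=jsign*np.cross(n,v)
    tz=zc+9.5*abs(np.sin(al)); tcp=mid+off*v+fin*((6-tz)/np.cos(al))
    return tcp,tool(jaw,fin)
E
python3 - <<'E'
from h import *
c=dict(np.load("/tmp/side3.npz")); H=hsv(c); h,s,v=H[...,0],H[...,1],H[...,2]; W=pts(c)
m=(h>22)&(h<35)&(s>150)&(v>120); m[:340]=0
for b in blobs(c,W,m,30):
    r=rect(c,b[4],57); print("rib side",b[0],np.round(r[0],1),np.round(r[1],1),round(r[2],1))
c=dict(np.load("/tmp/top3.npz")); H=hsv(c); h,s,v=H[...,0],H[...,1],H[...,2]; W=pts(c)
m=(h>22)&(h<35)&(s>150)&(v>120); m[:190]=0
for b in blobs(c,W,m,30):
    r=rect(c,b[4],57); print("rib top",b[0],np.round(r[0],1),np.round(r[1],1),round(r[2],1))
print("expected",cw([28,0,57]))
q0=get_obs()["q"]
for y in(-85,0,85):
  for al in np.deg2rad([0,15,30,45]):
    for js in(1,-1):
        t,T=placepose(y,47.5,47,np.deg2rad(25),al,js); q=IK(t,T,q0); 
        print(y,np.rad2deg(al).round(),js,t.round(),None if q is None else q.round(2))
E
```

```text
rib side [329.    371.375] [402.4 274. ] [43.1  9.1] 22.6
rib side [212.28813559 378.46610169] [615.  361.9] [86.6  7.7] 22.5
rib top [161.40689655 250.97471264] [535.2 324.7] [260.2   8.5] 22.7
expected [517.68486389 318.16862691  57.        ]
-85 0.0 1 [581. 388.  98.] [0.03 1.01 1.36 1.02 1.49 2.29]
-85 0.0 -1 [581. 388.  98.] [ 0.03  1.01  1.36  1.02  1.49 -0.85]
-85 15.0 1 [582. 386.  99.] [0.09 0.9  1.38 0.85 1.32 2.41]
-85 15.0 -1 [582. 386.  99.] [ 0.09  0.9   1.38  0.85  1.32 -0.73]
-85 30.0 1 [582. 384. 101.] [0.17 0.82 1.39 0.65 1.18 2.59]
-85 30.0 -1 [582. 384. 101.] [ 0.17  0.82  1.39  0.65  1.18 -0.56]
-85 45.0 1 [583. 384. 104.] [0.27 0.77 1.37 0.39 1.08 2.82]
-85 45.0 -1 [583. 384. 104.] [ 0.27  0.77  1.37  0.39  1.08 -0.32]
0 0.0 1 [502. 355.  98.] [-0.02  0.95  1.59  1.    1.43  2.12]
0 0.0 -1 [502. 355.  98.] [-0.02  0.95  1.59  1.    1.43 -1.02]
0 15.0 1 [503. 353.  99.] [0.04 0.83 1.61 0.87 1.24 2.26]
0 15.0 -1 [503. 353.  99.] [ 0.04  0.83  1.61  0.87  1.24 -0.88]
0 30.0 1 [504. 352. 101.] [0.14 0.74 1.62 0.68 1.07 2.46]
0 30.0 -1 [504. 352. 101.] [ 0.14  0.74  1.62  0.68  1.07 -0.68]
0 45.0 1 [504. 351. 104.] [0.25 0.68 1.61 0.43 0.96 2.74]
0 45.0 -1 [504. 351. 104.] [ 0.25  0.68  1.61  0.43  0.96 -0.41]
85 0.0 1 [424. 323.  98.] [-0.08  0.92  1.8   0.97  1.35  1.95]
85 0.0 -1 [424. 323.  98.] [-0.08  0.92  1.8   0.97  1.35 -1.19]
85 15.0 1 [425. 321.  99.] [-0.01  0.78  1.83  0.88  1.16  2.1 ]
85 15.0 -1 [425. 321.  99.] [-0.01  0.78  1.83  0.88  1.16 -1.04]
85 30.0 1 [425. 319. 101.] [0.09 0.67 1.84 0.72 0.98 2.32]
85 30.0 -1 [425. 319. 101.] [ 0.09  0.67  1.84  0.72  0.98 -0.82]
85 45.0 1 [426. 318. 104.] [0.23 0.6  1.82 0.47 0.84 2.64]
85 45.0 -1 [426. 318. 104.] [ 0.23  0.6   1.82  0.47  0.84 -0.5 ]
```

```bash
python3 - <<'E'
from h import *
q0=E_([0.1,0.8,1.4,.5,1.2,0.])
al=np.deg2rad(20)
for n,c,a in(("A",(609,-50.4),-9),("B",(439.6,46.7),23.4),("C",(450.5,-117),22)):
  a=np.deg2rad(a)
  for us in(1,-1):
    u=us*E_([np.cos(a),np.sin(a)])
    t,T=pickpose(c,u,al,-1); q=IK(t,T,q0); print(n,us,t.round(1),None if q is None else q.round(2))
for y in(-85,0,85):
    t,T=placepose(y,48,47,np.deg2rad(25),al,-1); print(y,t.round(1),IK(t,T,q0).round(2), "clear of trough:",FK(IK(t+[0,0,60],T,q0))[0].round(1))
E
```

```text
A 1 [609.1 -50.4   6.2] [-0.25  0.93  1.31 -0.03  1.25  1.49]
A -1 [608.9 -50.4   6.2] [-0.29  0.78  1.88  0.31  0.15 -2.  ]
B 1 [439.7  46.7   6.2] [-0.04  0.8   1.79 -0.19  0.89  1.27]
B -1 [439.5  46.7   6.2] [-0.31  0.78  2.3   2.29  0.3   1.71]
C 1 [ 450.6 -117.     6.2] [-0.34  0.8   1.76 -0.3   0.87  1.07]
C -1 [ 450.4 -117.     6.2] [-0.71  0.76  2.18  1.48  0.31  2.17]
-85 [581.8 385.5  99.6] [ 0.11  0.87  1.38  0.79  1.27 -0.68] clear of trough: [581.8 385.5 159.6]
0 [503.3 352.9  99.6] [ 0.07  0.8   1.62  0.81  1.18 -0.82] clear of trough: [503.3 352.9 159.6]
85 [424.8 320.4  99.6] [ 0.02  0.74  1.84  0.84  1.09 -0.98] clear of trough: [424.8 320.4 159.6]
```

```bash
python3 - <<'E'
from h import *
al=np.deg2rad(20); a=np.deg2rad(23.4)
t,T=pickpose((439.6,46.7),(np.cos(a),np.sin(a)),al,-1)
f=T.apply([0,1,0])
delta(t-90*f,T)
c=camera("side"); W=pts(c);H=hsv(c);h,s,v=H[...,0],H[...,1],H[...,2]
for uv in ((290,250),(356,247),(342,297)):
        m=np.zeros(h.shape,bool); x,y=uv
        sub=slice(y-28,y+29),slice(x-35,x+36)
        m[sub]=((v[sub]>150)&(s[sub]<60))|((h[sub]>45)&(h[sub]<90)&(s[sub]>80))
        m=cv2.morphologyEx(m.astype(np.uint8),cv2.MORPH_CLOSE,np.ones((9,9)))>0
        for b in blobs(c,W,m,300):
            r=rect(c,b[4],12); print("panel",b[0],b[1],"ctr",np.array(r[0]),"size",np.array(r[1]),"ang %.1f"%r[2])
E
```

```text
shift [103.5, 180.1, -119.4] rv [-0.924, -0.091, -0.611] rows>= 6
panel [290. 250.] 4047 ctr [611.57653809 -50.52140808] size [186.76829529 190.46340942] ang 18.6
panel [340.252457   238.23894349] 1628 ctr [ 447.80621338 -116.46943665] size [187.60682678 192.83853149] ang 18.4
panel [332.00918133 301.34085692] 2614 ctr [441.87747192  49.77584839] size [162.36558533 164.78312683] ang 18.6
```

Request:
jog_arm([
  [17,30,-20,-0.154,-0.015,-0.102,-0.52],
  [35,60,-40,-0.308,-0.03,-0.204,-0.52],
  [52,90,-60,-0.462,-0.046,-0.305,-0.52],
  [69,120,-80,-0.616,-0.061,-0.407,-0.52],
  [86,150,-100,-0.77,-0.076,-0.509,-0.52],
  [103.5,180,-119.5,-0.924,-0.091,-0.611,-0.52],
  [103.5,180,-119.5,-0.924,-0.091,-0.611,-0.52],
  [103.5,180,-119.5,-0.924,-0.091,-0.611,-0.52],
])

```text
time: 11.02
position: [0.4677, 0.06, 0.0905]
tool_rot: [0.684, -0.45, 0.315, -0.481]
ft_force: [0.1, -0.0, 0.5]
grip_width: 0.066
```

```bash
python3 - <<'E'
from h import *
st()
al=np.deg2rad(20); a=np.deg2rad(23.4)
t,T=pickpose((439.6,46.7),(np.cos(a),np.sin(a)),al,-1)
delta(t,T)
c=camera("side"); save(c,"s4",(240,150,480,390),2.5);np.savez("/tmp/side4.npz",**c)
print(proj(c,[[.4396,.0467,.012],[.609,-.0504,.012],[.4505,-.117,.012]]))
E
```

```text
t 11.03 p [467.7  60.   90.5] F [ 0.1 -0.   0.5] M [ 0.04 -0.19 -0.  ] w 66.0 q [-0.019  0.669  1.686 -0.155  1.11   1.236] X [ 0.396 -0.918 -0.003] Y [-0.313 -0.133 -0.94 ]
shift [1.3, 89.8, -0.4] rv [-0.002, 0.0, -0.003] rows>= 2
[[342.04526645 295.08541161]
 [289.66179223 249.02512182]
 [356.60527537 245.35462754]]
```

View pics/s4.png

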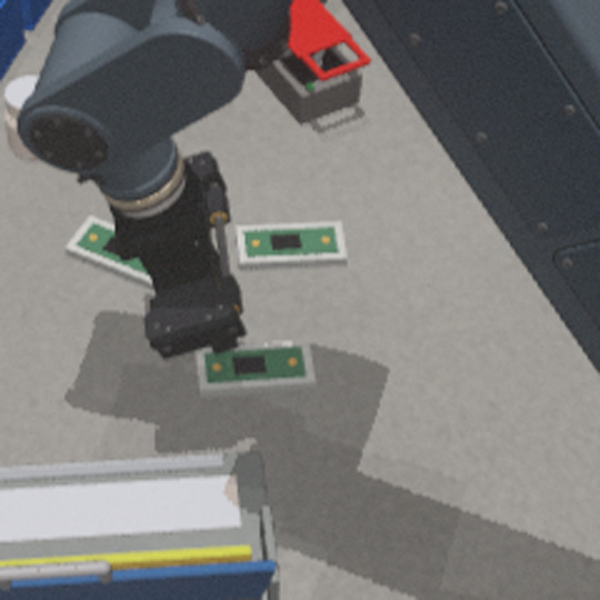

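Panel B is at side px (342,296), matching the predicted (342,295). Descending to grasp.

Request:
jog_arm([
  [1,35,0,0,0,0,-0.52],
  [1,65,0,0,0,0,-0.52],
  [1,82,0,0,0,0,-0.52],
  [1,89.5,0,0,0,0,-0.52],
  [1,89.5,0,0,0,0,-0.52],
  [1,89.5,0,0,0,0,1],
  [1,89.5,0,0,0,0,1],
  [1,89.5,0,0,0,0,1],
  [1,89.5,0,0,0,0,1],
], grip_force=45)

```text
time: 12.2
position: [0.4394, 0.047, 0.0064]
tool_rot: [0.684, -0.451, 0.315, -0.48]
ft_force: [0.7, 0.8, 5.4]
grip_width: 0.0493
```

```bash
python3 - <<'E'
from h import *
st()
E
```

```text
t 12.20 p [439.4  47.    6.4] F [0.7 0.8 5.4] M [ 0.17  0.01 -0.08] w 49.3 q [-0.044  0.795  1.787 -0.19   0.886  1.265] X [ 0.395 -0.918 -0.003] Y [-0.314 -0.133 -0.94 ]
```

Request:
jog_arm([
  [0,-19,-7,0,0,0,1],
  [0,-47,-17,0,0,0,1],
  [0,-94,-34,0,0,0,1],
  [0,-141,-51,0,0,0,1],
  [0,-141,-51,0,0,0,1],
])

```text
time: 12.82
position: [0.4417, 0.0466, 0.1584]
tool_rot: [0.683, -0.449, 0.317, -0.482]
ft_force: [0.3, 0.2, -2.2]
grip_width: 0.049
```

```bash
python3 - <<'E'
from h import *
o=st()
c=camera("side"); save(c,"s5",(240,150,480,390),2.5)
t,T=placepose(85,48,47,np.deg2rad(25),np.deg2rad(20),-1)
ex=fr(CYAW).apply([1,0,0])
for d in (t-60*ex+[0,0,70], t+[0,0,30],t): print(d.round(1)); delta(d,T)
# check path in between (linear interpolation slerp)
r0=R.from_quat(o["tool_rot"]); p0=o["position"]*1000; s,rv=delta(t-60*ex+[0,0,70],T)
q=o["q"]
for f in np.linspace(0,1,8):
    q=IK(p0+r0.apply(s)*f,r0*R.from_rotvec(rv*f),q,tries=2); print(None if q is None else q.round(2))
E
```

```text
t 12.82 p [441.7  46.6 158.4] F [ 0.3  0.2 -2.2] M [ 0.07 -0.34  0.01] w 49.0 q [-0.044  0.532  1.718 -0.158  1.205  1.199] X [ 0.396 -0.918  0.001] Y [-0.307 -0.133 -0.942]
[447.7 265.  169.6]
shift [-197.6, -43.4, 83.5] rv [0.883, -1.588, 0.354] rows>= 10
[424.8 320.4 129.6]
shift [-257.5, -6.0, 97.9] rv [0.883, -1.588, 0.354] rows>= 10
[424.8 320.4  99.6]
shift [-257.5, 22.2, 108.1] rv [0.883, -1.588, 0.354] rows>= 10
shift [-197.6, -43.4, 83.5] rv [0.883, -1.588, 0.354] rows>= 10
[-0.04  0.53  1.72 -0.16  1.21  1.2 ]
[-0.05  0.49  1.77 -0.04  1.12  0.92]
[-0.06  0.46  1.81  0.09  1.05  0.62]
[-0.08  0.45  1.83  0.25  1.02  0.29]
[-0.1   0.47  1.85  0.4   1.03 -0.04]
[-0.11  0.5   1.84  0.54  1.08 -0.36]
[-0.11  0.56  1.82  0.64  1.16 -0.64]
[-0.09  0.62  1.78  0.72  1.26 -0.89]
```

View pics/s5.png

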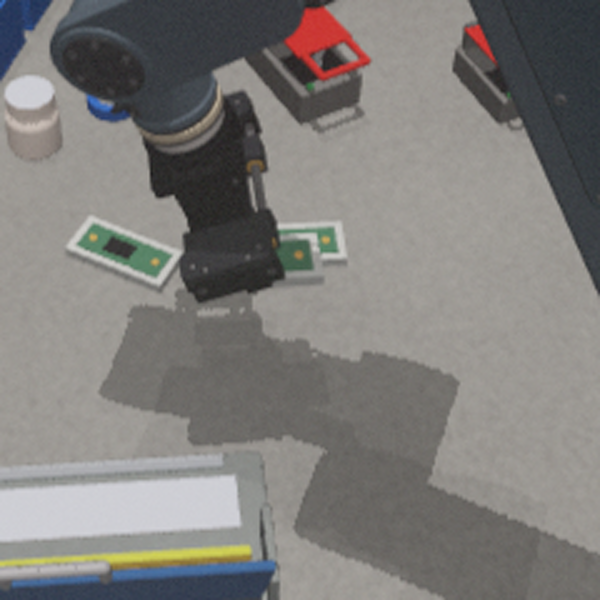

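Request:
jog_arm([
  [-16,-4,7,0.074,-0.132,0.03,1],
  [-33,-7,14,0.147,-0.265,0.059,1],
  [-49,-11,21,0.221,-0.397,0.089,1],
  [-66,-14,28,0.294,-0.529,0.118,1],
  [-82,-18,35,0.368,-0.662,0.148,1],
  [-99,-22,42,0.442,-0.794,0.177,1],
  [-115,-25,49,0.515,-0.926,0.207,1],
  [-132,-29,56,0.589,-1.059,0.236,1],
  [-148,-33,63,0.662,-1.191,0.266,1],
  [-165,-36,70,0.736,-1.323,0.295,1],
  [-181,-40,77,0.809,-1.456,0.325,1],
  [-197.5,-43.5,83.5,0.883,-1.588,0.354,1],
  [-197.5,-43.5,83.5,0.883,-1.588,0.354,1],
  [-197.5,-43.5,83.5,0.883,-1.588,0.354,1],
])

```text
time: 14.62
position: [0.4461, 0.2645, 0.1677]
tool_rot: [-0.376, -0.071, 0.181, 0.906]
ft_force: [0.3, 0.0, -1.3]
grip_width: 0.0495
```

```bash
cat >> h.py <<'E'
def pcor(y,xr,zr,ph):
    ex,ey,z=fr(CYAW).apply(np.eye(3)); v=np.sin(ph)*ex+np.cos(ph)*z; n=-np.cos(ph)*ex+np.sin(ph)*z
    b=cw([xr,y,zr]); return E_([b+i*v+j*ey+k*n for i in(0,110) for j in(-25,25) for k in(0,12)])
E
python3 - <<'E'
from h import *
st()
t,T=placepose(85,48,47,np.deg2rad(25),np.deg2rad(20),-1)
ex=fr(CYAW).apply([1,0,0])
for d in (t+[0,0,30],t): delta(d,T)
for n in("top","side"):
    c=camera(n); im=c["img"].copy()
    pc=fr(CYAW).inv().apply(get_obs()["position"]*1000-CO); tc=fr(CYAW).inv().apply(t-CO); d=pc-tc
    for p in proj(c,pcor(85+d[1],48+d[0],47+d[2],np.deg2rad(25))/1000): cv2.circle(im,tuple(int(round(v)) for v in p),1,(255,0,255),-1)
    c["img"]=im; save(c,n+"6",(60,150,300,390) if n=="top" else (150,270,390,480),2.5)
E
```

```text
t 14.62 p [446.1 264.5 167.7] F [ 0.3  0.  -1.3] M [-0.56 -0.36 -0.02] w 49.5 q [-0.087  0.626  1.781  0.717  1.263 -0.89 ] X [ 0.924  0.382 -0.007] Y [-0.275  0.652 -0.706]
shift [1.9, 69.3, 15.3] rv [-0.001, -0.006, -0.004] rows>= 2
shift [2.1, 90.5, -6.0] rv [-0.001, -0.006, -0.004] rows>= 2
```

View pics/side6.png

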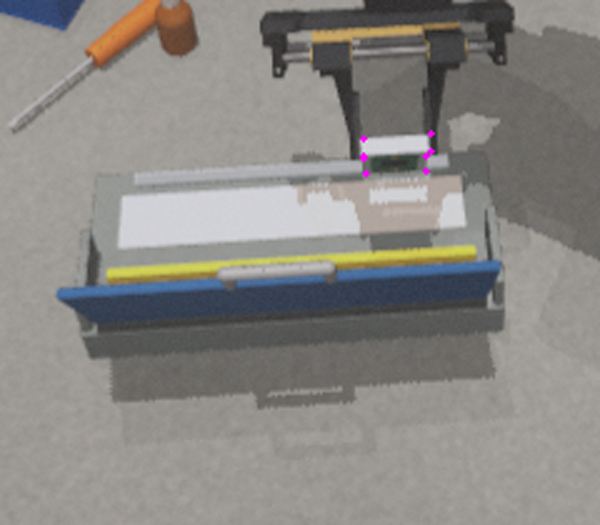

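View pics/top6.png

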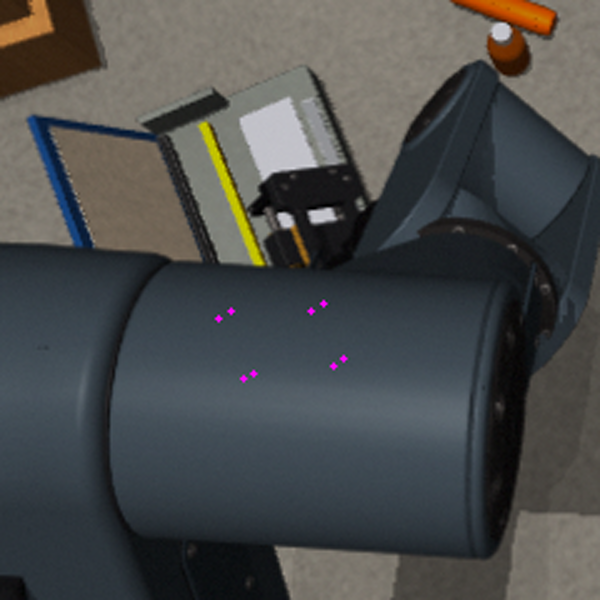

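The predicted corners fall on the held panel's rim (side px ~(308,328)). Moving over the trough and lowering.

Request:
jog_arm([
  [1,20,4,0,0,0,1],
  [2,42,9,0,0,0,1],
  [2,60,13,0,0,0,1],
  [2,69,15,0,0,0,1],
  [2,69,15,0,0,0,1],
  [2,77,8,0,0,0,1],
  [2,84,1,0,0,0,1],
  [2,88,-3,0,0,0,1],
  [2,88,-3,0,0,0,1],
])

```text
time: 15.85
position: [0.4255, 0.3209, 0.1039]
tool_rot: [-0.375, -0.072, 0.181, 0.906]
ft_force: [1.2, 0.3, -1.2]
grip_width: 0.049
```

```bash
python3 - <<'E'
from h import *
o=st()
t,T=placepose(85,48,47,np.deg2rad(25),np.deg2rad(20),-1)
delta(t,T); print((fr(CYAW).inv().apply(o["position"]*1000-t)).round(1))
n="side";c=camera(n); save(c,"s7",(150,270,390,480),2.5)
E
```

```text
t 15.85 p [425.5 320.9 103.9] F [ 1.2  0.3 -1.2] M [-0.55 -0.35  0.04] w 49.0 q [ 0.02   0.735  1.832  0.83   1.103 -0.963] X [ 0.924  0.382 -0.005] Y [-0.274  0.654 -0.706]
shift [-0.8, 2.9, -3.2] rv [-0.002, -0.004, -0.003] rows>= 1
[ 0.2 -0.8  4.3]
```

View pics/s7.png

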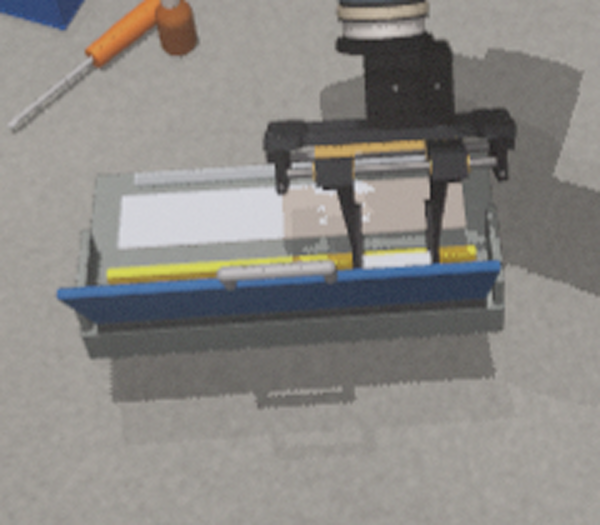

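Request:
jog_arm([
  [0,1.5,-1.5,0,0,0,1],
  [0,2.5,-2.5,0,0,0,1],
  [0,3.5,-3.5,0,0,0,1],
  [0,3.5,-3.5,0,0,0,1],
])

```text
time: 16.4
position: [0.4255, 0.3211, 0.0995]
tool_rot: [-0.375, -0.073, 0.181, 0.906]
ft_force: [1.1, 0.8, -0.5]
grip_width: 0.049
```

Request:
jog_arm([
  [0,0.7,-0.7,0,0,0,1],
  [0,0.7,-0.7,0,0,0,1],
])

```text
time: 16.65
position: [0.4256, 0.3211, 0.0985]
tool_rot: [-0.375, -0.073, 0.181, 0.906]
ft_force: [1.0, 0.0, -1.4]
grip_width: 0.0492
```

Request:
jog_arm([
  [0,0.7,-0.7,0,0,0,1],
  [0,1.4,-1.4,0,0,0,1],
  [0,1.4,-1.4,0,0,0,1],
])

```text
time: 17.02
position: [0.4253, 0.3219, 0.0979]
tool_rot: [-0.373, -0.073, 0.181, 0.907]
ft_force: [0.1, 0.4, 6.2]
grip_width: 0.0489
```

Foot contact reads 6 N. Releasing and backing off.

Request:
jog_arm([
  [0,0,0,0,0,0,-0.45],
  [0,0,0,0,0,0,-0.45],
  [0,0,0,0,0,0,-0.45],
  [0,0,0,0,0,0,-0.45],
  [0,-20,0,0,0,0,-0.45],
  [0,-50,0,0,0,0,-0.45],
  [0,-100,0,0,0,0,-0.45],
  [0,-160,0,0,0,0,-0.45],
  [0,-210,0,0,0,0,-0.45],
  [0,-210,0,0,0,0,-0.45],
])

```text
time: 18.27
position: [0.4863, 0.1808, 0.2475]
tool_rot: [-0.377, -0.076, 0.178, 0.906]
ft_force: [-0.3, 0.4, -0.8]
grip_width: 0.0633
```

```bash
python3 - <<'E'
from h import *
o=st()
for n in("top","side"):
    c=camera(n); im=c["img"].copy(); np.savez(f"/tmp/{n}8.npz",**c)
    for p in proj(c,pcor(85,48,45,np.deg2rad(26))/1000): cv2.circle(im,tuple(int(round(v)) for v in p),1,(255,0,255),-1)
    save(c,n+"8f"); c["img"]=im; save(c,n+"8",(60,150,300,390) if n=="top" else (150,270,390,480),2.5)
E
```

```text
t 18.27 p [486.3 180.8 247.5] F [-0.3  0.4 -0.8] M [-0.43 -0.33  0.04] w 63.3 q [-0.23   0.533  1.641  0.615  1.502 -0.836] X [0.926 0.379 0.003] Y [-0.265  0.653 -0.71 ]
```

View pics/side8.png

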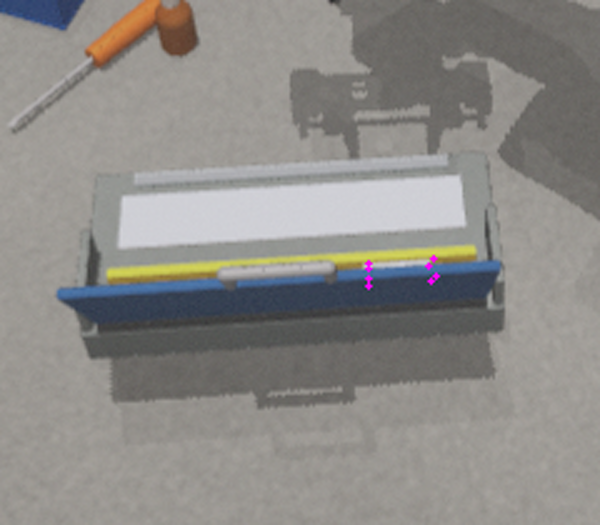

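View pics/top8f.png

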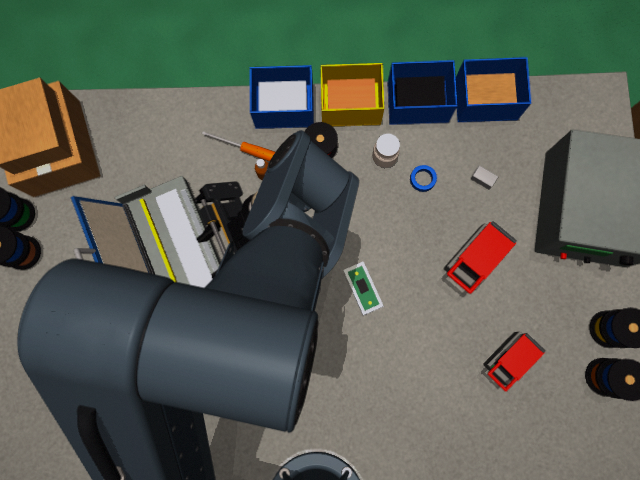

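```bash
python3 - <<'E'
from h import *
al=np.deg2rad(20); a=np.deg2rad(22)
t,T=pickpose((450.5,-117),(np.cos(a),np.sin(a)),al,-1)
f=T.apply([0,1,0]); o=get_obs()
g=t-150*f; s,rv=delta(g,T)
r0=R.from_quat(o["tool_rot"]); p0=o["position"]*1000;q=o["q"]
for k in np.linspace(0,1,7):
    q=IK(p0+r0.apply(s)*k,r0*R.from_rotvec(rv*k),q,tries=2); print(None if q is None else q.round(2),(p0+r0.apply(s)*k).round())
c=dict(np.load("/tmp/side8.npz")); save(c,"s8p",(220,150,420,350),3)
E
```

```text
shift [-92.6, -118.8, -257.2] rv [-0.878, 1.609, -0.361] rows>= 11
[-0.23  0.54  1.65  0.62  1.5  -0.84] [483. 183. 245.]
[-0.27  0.49  1.69  0.52  1.38 -0.59] [485. 136. 229.]
[-0.29  0.47  1.71  0.4   1.28 -0.31] [488.  90. 212.]
[-0.3   0.46  1.71  0.26  1.2   0.01] [490.  43. 196.]
[-0.29  0.49  1.69  0.09  1.17  0.34] [493.  -4. 180.]
[-0.28  0.54  1.65 -0.07  1.18  0.68] [496. -51. 164.]
[-0.28  0.61  1.59 -0.23  1.23  1.01] [498. -98. 147.]
```

View pics/s8p.png

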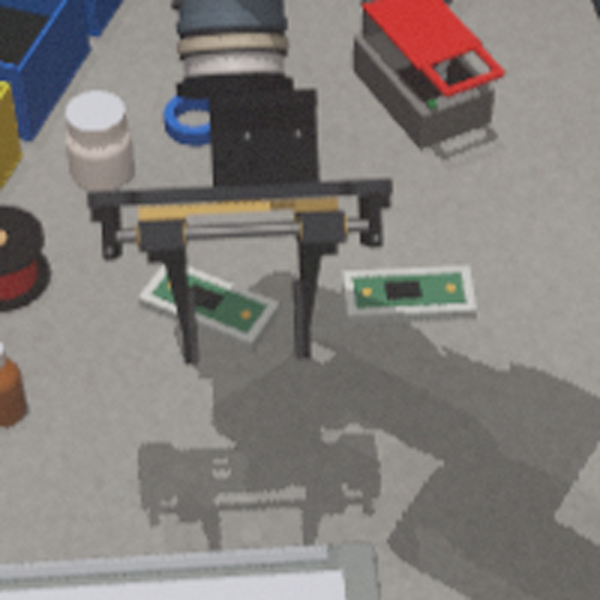

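Request:
jog_arm([
  [-8,-10,-21,-0.073,0.134,-0.03,-0.52],
  [-15,-20,-43,-0.146,0.268,-0.06,-0.52],
  [-23,-30,-64,-0.22,0.402,-0.09,-0.52],
  [-31,-40,-86,-0.293,0.536,-0.12,-0.52],
  [-39,-50,-107,-0.366,0.67,-0.15,-0.52],
  [-46,-59,-129,-0.439,0.805,-0.18,-0.52],
  [-54,-69,-150,-0.512,0.939,-0.211,-0.52],
  [-62,-79,-171,-0.585,1.073,-0.241,-0.52],
  [-69,-89,-193,-0.659,1.207,-0.271,-0.52],
  [-77,-99,-214,-0.732,1.341,-0.301,-0.52],
  [-85,-109,-236,-0.805,1.475,-0.331,-0.52],
  [-92.5,-119,-257,-0.878,1.609,-0.361,-0.52],
  [-92.5,-119,-257,-0.878,1.609,-0.361,-0.52],
  [-92.5,-119,-257,-0.878,1.609,-0.361,-0.52],
])

```text
time: 20.12
position: [0.4976, -0.0957, 0.1465]
tool_rot: [0.68, -0.458, 0.318, -0.476]
ft_force: [-0.4, -0.8, 0.2]
grip_width: 0.0661
```

```bash
python3 - <<'E'
from h import *
o=st()
al=np.deg2rad(20); a=np.deg2rad(22)
t,T=pickpose((450.5,-117),(np.cos(a),np.sin(a)),al,-1)
delta(t,T)
for n in("top","side"):
    c=camera(n); im=c["img"].copy(); np.savez(f"/tmp/{n}9.npz",**c)
    print(proj(c,[[.609,-.0504,.012],[.4505,-.117,.012]]).round(1))
    for p in proj(c,pcor(85,48,45,np.deg2rad(26))/1000): cv2.circle(im,tuple(int(round(v)) for v in p),1,(255,0,255),-1)
    save(c,n+"9f",(250,150,450,350),3); c["img"]=im; save(c,n+"9",(60,160,300,360) if n=="top" else (150,270,390,480),3 if n=="top" else 2.5)
E
```

```text
t 20.12 p [497.6 -95.7 146.5] F [-0.4 -0.8  0.2] M [ 0.09 -0.2   0.02] w 66.1 q [-0.282  0.611  1.588 -0.225  1.232  1.006] X [ 0.378 -0.926 -0.004] Y [-0.319 -0.127 -0.939]
shift [2.4, 149.4, -0.3] rv [0.001, 0.005, -0.002] rows>= 3
[[331.6 218.7]
 [363.3 286.9]]
[[289.7 249. ]
 [356.6 245.4]]
```

View pics/top9.png

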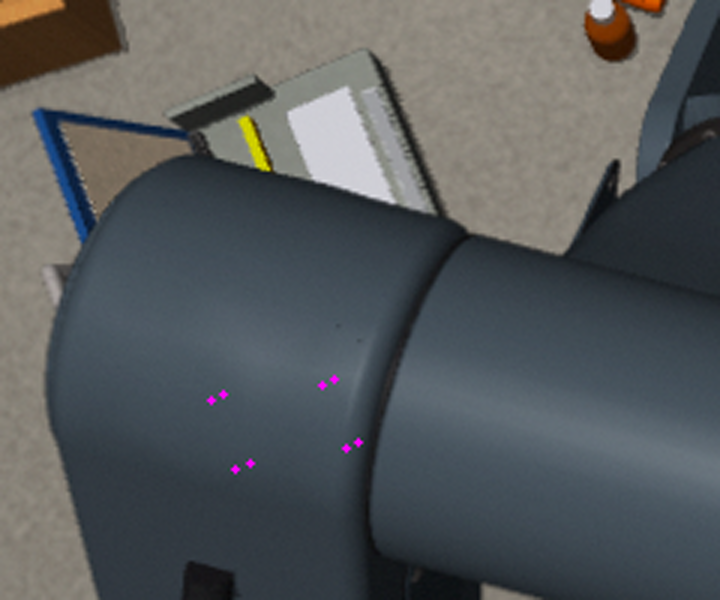

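View pics/side9f.png

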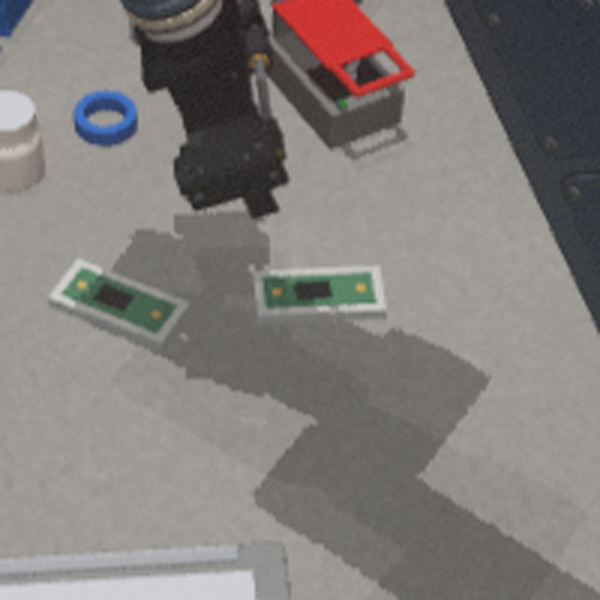

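Panels C (357,247) and A (289,250) are where expected. Grasping C.

Request:
jog_arm([
  [2,50,0,0,0,0,-0.52],
  [2,95,0,0,0,0,-0.52],
  [2,125,0,0,0,0,-0.52],
  [2,142,0,0,0,0,-0.52],
  [2,149,0,0,0,0,-0.52],
  [2,149,0,0,0,0,-0.52],
  [2,149,0,0,0,0,1],
  [2,149,0,0,0,0,1],
  [2,149,0,0,0,0,1],
  [2,149,0,0,0,0,1],
])

```text
time: 21.48
position: [0.4522, -0.1175, 0.0077]
tool_rot: [0.679, -0.458, 0.32, -0.476]
ft_force: [-0.6, 4.3, 6.3]
grip_width: 0.0492
```

Request:
jog_arm([
  [0,-19,-7,0,0,0,1],
  [0,-47,-17,0,0,0,1],
  [0,-94,-34,0,0,0,1],
  [0,-141,-51,0,0,0,1],
  [0,-160,-58,0,0,0,1],
  [0,-160,-58,0,0,0,1],
])

```text
time: 22.22
position: [0.4539, -0.1187, 0.1785]
tool_rot: [0.679, -0.456, 0.322, -0.476]
ft_force: [0.3, -0.3, -2.2]
grip_width: 0.0484
```

```bash
python3 - <<'E'
from h import *
o=st()
c=camera("side"); save(c,"s10",(250,120,450,320),3)
t,T=placepose(0,48,47,np.deg2rad(25),np.deg2rad(20),-1)
ex=fr(CYAW).apply([1,0,0])
r0=R.from_quat(o["tool_rot"]); p0=o["position"]*1000; s,rv=delta(t-60*ex+[0,0,70],T)
q=o["q"]
for f in np.linspace(0,1,8):
    q=IK(p0+r0.apply(s)*f,r0*R.from_rotvec(rv*f),q,tries=2); print(None if q is None else q.round(2))
for f in range(1,15): print([*(s*f/14).round(1),*(rv*f/14).round(3),1],end=", ")
E
```

```text
t 22.23 p [ 453.9 -118.7  178.5] F [ 0.3 -0.3 -2.2] M [ 0.11 -0.27 -0.02] w 48.4 q [-0.344  0.516  1.671 -0.245  1.224  0.957] X [ 0.376 -0.927  0.004] Y [-0.312 -0.13  -0.941]
shift [-357.7, -69.6, 213.4] rv [0.879, -1.609, 0.359] rows>= 11
[-0.34  0.52  1.67 -0.25  1.22  0.96]
[-0.3   0.48  1.71 -0.1   1.17  0.71]
[-0.27  0.47  1.73  0.05  1.13  0.46]
[-0.23  0.48  1.74  0.21  1.12  0.19]
[-0.19  0.51  1.73  0.36  1.14 -0.07]
[-0.14  0.56  1.7   0.51  1.18 -0.32]
[-0.09  0.62  1.65  0.63  1.24 -0.55]
[-0.02  0.7   1.56  0.73  1.33 -0.76]
[np.float64(-25.5), np.float64(-5.0), np.float64(15.2), np.float64(0.063), np.float64(-0.115), np.float64(0.026), 1], [np.float64(-51.1), np.float64(-9.9), np.float64(30.5), np.float64(0.126), np.float64(-0.23), np.float64(0.051), 1], [np.float64(-76.6), np.float64(-14.9), np.float64(45.7), np.float64(0.188), np.float64(-0.345), np.float64(0.077), 1], [np.float64(-102.2), np.float64(-19.9), np.float64(61.0), np.float64(0.251), np.float64(-0.46), np.float64(0.103), 1], [np.float64(-127.7), np.float64(-24.9), np.float64(76.2), np.float64(0.314), np.f
[... 421 characters left out ...]
.float64(-44.7), np.float64(137.2), np.float64(0.565), np.float64(-1.035), np.float64(0.231), 1], [np.float64(-255.5), np.float64(-49.7), np.float64(152.4), np.float64(0.628), np.float64(-1.15), np.float64(0.256), 1], [np.float64(-281.0), np.float64(-54.7), np.float64(167.7), np.float64(0.691), np.float64(-1.265), np.float64(0.282), 1], [np.float64(-306.6), np.float64(-59.6), np.float64(182.9), np.float64(0.754), np.float64(-1.38), np.float64(0.308), 1], [np.float64(-332.1), np.float64(-64.6), np.float64(198.1), np.float64(0.817), np.float64(-1.495), np.float64(0.333), 1], [np.float64(-357.7), np.float64(-69.6), np.float64(213.4), np.float64(0.879), np.float64(-1.609), np.float64(0.359), 1],
```

View pics/s10.png

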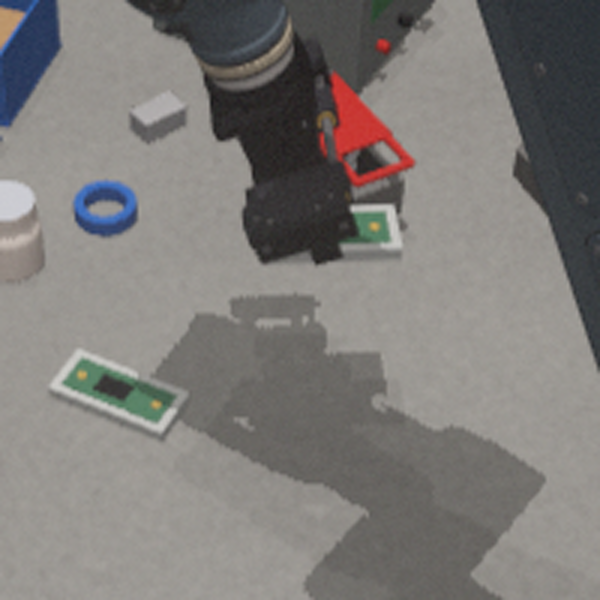

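Request:
jog_arm([
  [-25,-5,15,0.063,-0.115,0.026,1],
  [-51,-10,30,0.126,-0.23,0.051,1],
  [-77,-15,46,0.188,-0.345,0.077,1],
  [-102,-20,61,0.251,-0.46,0.103,1],
  [-128,-25,76,0.314,-0.575,0.128,1],
  [-153,-30,91,0.377,-0.69,0.154,1],
  [-179,-35,107,0.44,-0.805,0.179,1],
  [-204,-40,122,0.503,-0.92,0.205,1],
  [-230,-45,137,0.565,-1.035,0.231,1],
  [-255,-50,152,0.628,-1.15,0.256,1],
  [-281,-55,168,0.691,-1.265,0.282,1],
  [-307,-60,183,0.754,-1.38,0.308,1],
  [-332,-65,198,0.817,-1.495,0.333,1],
  [-357.5,-69.5,213.5,0.879,-1.609,0.359,1],
  [-357.5,-69.5,213.5,0.879,-1.609,0.359,1],
  [-357.5,-69.5,213.5,0.879,-1.609,0.359,1],
])

```text
time: 24.28
position: [0.5252, 0.2969, 0.168]
tool_rot: [-0.376, -0.072, 0.181, 0.906]
ft_force: [-0.1, 0.1, -1.9]
grip_width: 0.0487
```

```bash
cat > chk.py <<'E'
import sys
from h import *
y=float(sys.argv[1]); tag=sys.argv[2]
o=st()
t,T=placepose(y,48,47,np.deg2rad(25),np.deg2rad(20),-1)
delta(t+[0,0,30],T); delta(t+[0,0,4],T)
pc=fr(CYAW).inv().apply(o["position"]*1000-CO); tc=fr(CYAW).inv().apply(t-CO); d=pc-tc; print(d.round(1))
for n in("side",):
    c=camera(n); im=c["img"].copy()
    for p in proj(c,pcor(y+d[1],48+d[0],47+d[2],np.deg2rad(25))/1000): cv2.circle(im,tuple(int(round(v)) for v in p),1,(255,0,255),-1)
    c["img"]=im; save(c,"s"+tag,(150,250,390,480),2.5)
E
python3 chk.py 0 11
```

```text
t 24.27 p [525.2 296.9 168. ] F [-0.1  0.1 -1.9] M [-0.58 -0.37  0.08] w 48.7 q [-0.022  0.702  1.567  0.727  1.335 -0.759] X [ 0.924  0.382 -0.006] Y [-0.274  0.652 -0.707]
shift [1.3, 69.7, 15.3] rv [-0.0, -0.005, -0.003] rows>= 2
shift [1.5, 88.1, -3.1] rv [-0.0, -0.005, -0.003] rows>= 2
[-60.1   1.2  68.5]
```

View pics/s11.png

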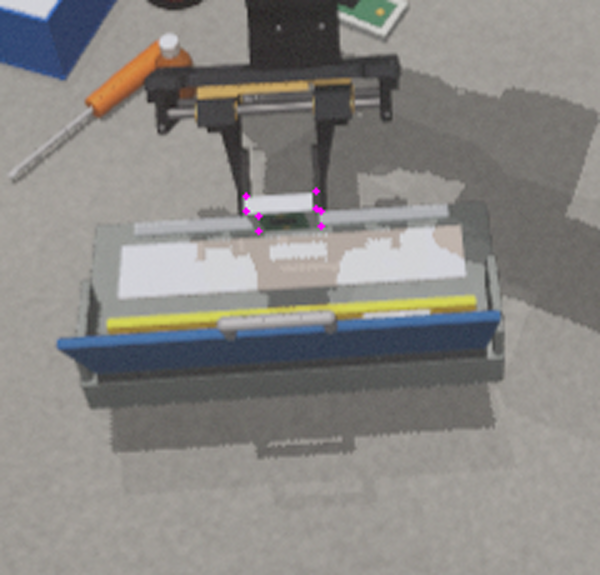

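Request:
jog_arm([
  [1,20,4,0,0,0,1],
  [1,42,9,0,0,0,1],
  [1,60,13,0,0,0,1],
  [1,69,15,0,0,0,1],
  [1,69,15,0,0,0,1],
  [1,77,8,0,0,0,1],
  [1,84,1,0,0,0,1],
  [1,88,-3,0,0,0,1],
  [1,90.5,-5.5,0,0,0,1],
  [1,90.5,-5.5,0,0,0,1],
])

```text
time: 25.58
position: [0.504, 0.3534, 0.1015]
tool_rot: [-0.375, -0.073, 0.18, 0.906]
ft_force: [0.6, -0.6, -2.1]
grip_width: 0.0489
```

Request:
jog_arm([
  [0,0.7,-0.7,0,0,0,1],
  [0,1.0,-1.0,0,0,0,1],
  [0,1.4,-1.4,0,0,0,1],
  [0,1.4,-1.4,0,0,0,1],
])

```text
time: 26.08
position: [0.504, 0.3537, 0.1002]
tool_rot: [-0.375, -0.074, 0.18, 0.906]
ft_force: [0.7, 0.4, -0.8]
grip_width: 0.0485
```

Request:
jog_arm([
  [0,0.7,-0.7,0,0,0,1],
  [0,1.4,-1.4,0,0,0,1],
  [0,2,-2,0,0,0,1],
  [0,2,-2,0,0,0,1],
])

```text
time: 26.58
position: [0.5036, 0.3547, 0.0996]
tool_rot: [-0.373, -0.073, 0.181, 0.907]
ft_force: [-1.4, 0.8, 9.0]
grip_width: 0.0484
```

Request:
jog_arm([
  [0,-0.7,0.7,0,0,0,1],
  [0,-0.7,0.7,0,0,0,-0.45],
  [0,-0.7,0.7,0,0,0,-0.45],
  [0,-0.7,0.7,0,0,0,-0.45],
  [0,-0.7,0.7,0,0,0,-0.45],
  [0,-0.7,0.7,0,0,0,-0.45],
  [0,-20,0,0,0,0,-0.45],
  [0,-50,0,0,0,0,-0.45],
  [0,-100,0,0,0,0,-0.45],
  [0,-160,0,0,0,0,-0.45],
  [0,-210,0,0,0,0,-0.45],
  [0,-210,0,0,0,0,-0.45],
])

```text
time: 28.08
position: [0.5647, 0.2129, 0.2488]
tool_rot: [-0.377, -0.077, 0.177, 0.906]
ft_force: [-0.2, 0.4, 0.4]
grip_width: 0.0632
```

```bash
python3 - <<'E'
from h import *
o=st()
for n in("top","side"):
    c=camera(n); np.savez(f"/tmp/{n}12.npz",**c)
    save(c,n+"12") 
a=np.deg2rad(-9);al=np.deg2rad(20)
t,T=pickpose((609,-50.4),(np.cos(a),np.sin(a)),al,-1)
f=T.apply([0,1,0]); o=get_obs()
g=t-150*f; s,rv=delta(g,T)
r0=R.from_quat(o["tool_rot"]); p0=o["position"]*1000;q=o["q"]
for k in np.linspace(0,1,7):
    q=IK(p0+r0.apply(s)*k,r0*R.from_rotvec(rv*k),q,tries=2); print(None if q is None else q.round(2),(p0+r0.apply(s)*k).round())
E
```

```text
t 28.07 p [564.7 212.9 248.8] F [-0.2  0.4  0.4] M [-0.39 -0.29 -0.  ] w 63.2 q [-0.152  0.625  1.438  0.652  1.552 -0.718] X [0.926 0.378 0.006] Y [-0.262  0.654 -0.71 ]
shift [-12.9, -136.1, -275.3] rv [-0.66, 2.141, -0.476] rows>= 13
[-0.15  0.63  1.44  0.65  1.55 -0.72] [561. 215. 246.]
[-0.19  0.61  1.47  0.58  1.45 -0.39] [577. 170. 229.]
[-0.22  0.6   1.46  0.48  1.37 -0.03] [594. 124. 213.]
[-0.23  0.61  1.42  0.35  1.34  0.36] [610.  79. 196.]
[-0.23  0.66  1.35  0.21  1.36  0.75] [627.  33. 180.]
[-0.23  0.73  1.24  0.08  1.44  1.14] [643. -13. 164.]
[-0.24  0.82  1.1  -0.03  1.57  1.49] [660. -58. 147.]
```

View pics/side12.png

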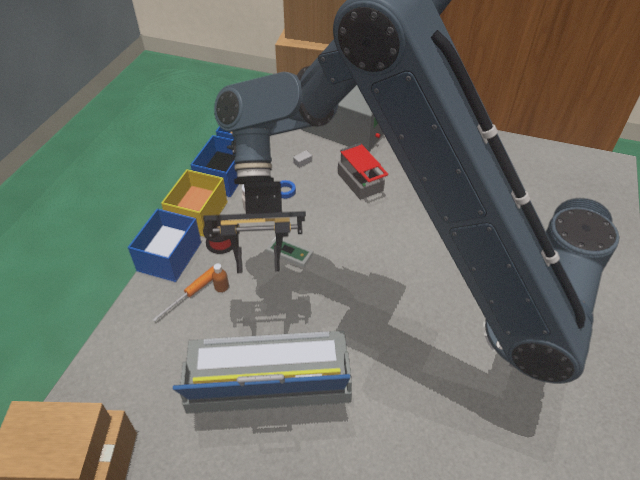

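View pics/top12.png

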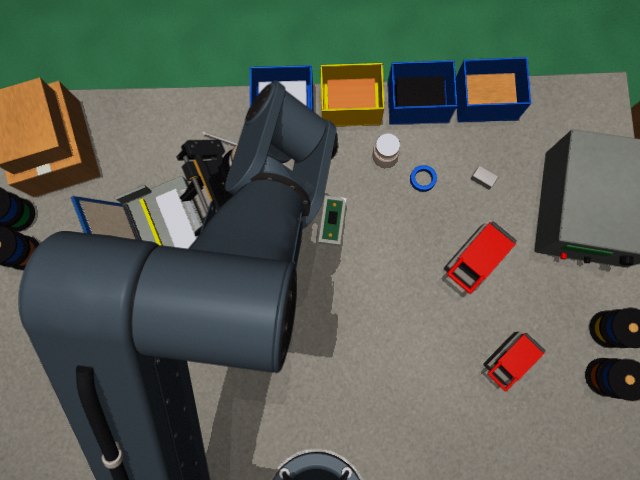

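Request:
jog_arm([
  [-1,-9,-18,-0.044,0.143,-0.032,-0.52],
  [-2,-18,-37,-0.088,0.285,-0.063,-0.52],
  [-3,-27,-55,-0.132,0.428,-0.095,-0.52],
  [-3,-36,-73,-0.176,0.571,-0.127,-0.52],
  [-4,-45,-92,-0.22,0.714,-0.159,-0.52],
  [-5,-54,-110,-0.264,0.856,-0.19,-0.52],
  [-6,-64,-128,-0.308,0.999,-0.222,-0.52],
  [-7,-73,-147,-0.352,1.142,-0.254,-0.52],
  [-8,-82,-165,-0.396,1.285,-0.286,-0.52],
  [-9,-91,-184,-0.44,1.427,-0.317,-0.52],
  [-9,-100,-202,-0.484,1.57,-0.349,-0.52],
  [-10,-109,-220,-0.528,1.713,-0.381,-0.52],
  [-11,-118,-239,-0.572,1.856,-0.413,-0.52],
  [-12,-127,-257,-0.616,1.998,-0.444,-0.52],
  [-13,-136,-275,-0.66,2.141,-0.476,-0.52],
  [-13,-136,-275,-0.66,2.141,-0.476,-0.52],
  [-13,-136,-275,-0.66,2.141,-0.476,-0.52],
])

```text
time: 30.3
position: [0.6587, -0.0558, 0.1459]
tool_rot: [-0.533, 0.623, -0.434, 0.373]
ft_force: [-0.3, 0.6, 0.4]
grip_width: 0.0659
```

```bash
python3 - <<'E'
from h import *
o=st()
a=np.deg2rad(-9);al=np.deg2rad(20)
t,T=pickpose((609,-50.4),(np.cos(a),np.sin(a)),al,-1)
delta(t,T)
for n in("top","side"):
    c=camera(n); np.savez(f"/tmp/{n}13.npz",**c)
    pp=[E_([.609,-.0504,.012])+R.from_euler("z",a).apply([i,j,0]) for i,j in((.055,.025),(.055,-.025),(-.055,-.025),(-.055,.025))]
    im=c["img"].copy()
    for p in proj(c,pp): cv2.circle(im,tuple(int(round(v)) for v in p),1,(255,0,255),-1)
    c["img"]=im
    save(c,n+"13",(200,170,360,330) if n=="side" else (60,130,380,370),3.5 if n=="side" else 2.5)
E
```

```text
t 30.30 p [658.7 -55.8 145.9] F [-0.3  0.6  0.4] M [-0.05 -0.21  0.01] w 65.9 q [-0.24   0.82   1.104 -0.028  1.569  1.489] X [-0.153 -0.988 -0.002] Y [-0.341  0.055 -0.939]
shift [2.6, 148.2, 1.5] rv [0.003, 0.004, -0.001] rows>= 3
```

View pics/side13.png

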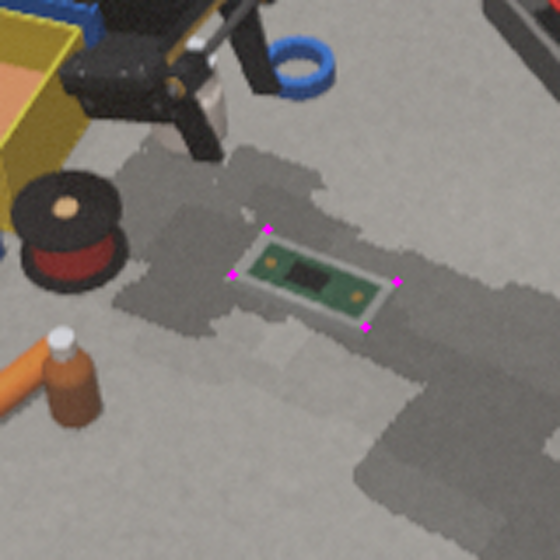

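View pics/top13.png

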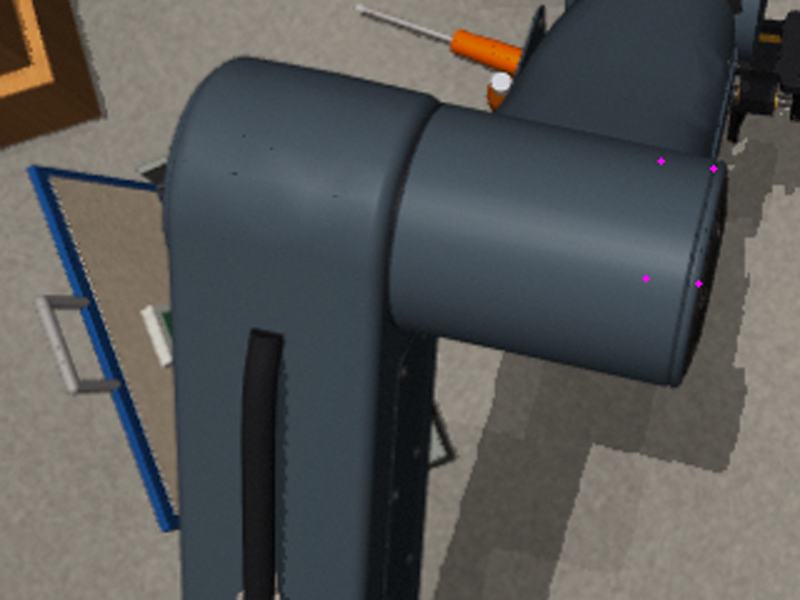

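The predicted corners sit on panel A (side ~(289,250)), and the middle panel is seen leaning on the lid. Grasping A.

Request:
jog_arm([
  [2,50,1,0,0,0,-0.52],
  [2,95,1,0,0,0,-0.52],
  [2,125,1,0,0,0,-0.52],
  [2,142,1,0,0,0,-0.52],
  [2,148,1,0,0,0,-0.52],
  [2,148,1,0,0,0,-0.52],
  [2,148,1,0,0,0,1],
  [2,148,1,0,0,0,1],
  [2,148,1,0,0,0,1],
  [2,148,1,0,0,0,1],
])

```text
time: 31.65
position: [0.6112, -0.0513, 0.0082]
tool_rot: [-0.532, 0.623, -0.436, 0.373]
ft_force: [1.4, 1.4, 4.5]
grip_width: 0.0486
```

Request:
jog_arm([
  [0,-19,-7,0,0,0,1],
  [0,-47,-17,0,0,0,1],
  [0,-94,-34,0,0,0,1],
  [0,-141,-51,0,0,0,1],
  [0,-160,-58,0,0,0,1],
  [0,-160,-58,0,0,0,1],
])

```text
time: 32.4
position: [0.6113, -0.0518, 0.1788]
tool_rot: [-0.532, 0.622, -0.437, 0.373]
ft_force: [0.1, -0.5, -1.1]
grip_width: 0.049
```

```bash
python3 - <<'E'
from h import *
o=st()
c=camera("side"); save(c,"s14",(200,120,400,320),3)
t,T=placepose(-85,48,47,np.deg2rad(25),np.deg2rad(20),-1)
ex=fr(CYAW).apply([1,0,0])
r0=R.from_quat(o["tool_rot"]); p0=o["position"]*1000; s,rv=delta(t-60*ex+[0,0,80],T)
q=o["q"]
for f in np.linspace(0,1,8):
    q=IK(p0+r0.apply(s)*f,r0*R.from_rotvec(rv*f),q,tries=2); print(None if q is None else q.round(2))
for f in range(1,16): print([float(x) for x in [*(s*f/15).round(0),*(rv*f/15).round(3),1]],end=", ")
E
```

```text
t 32.40 p [611.3 -51.8 178.8] F [ 0.1 -0.5 -1.1] M [ 0.03 -0.3  -0.02] w 49.0 q [-0.25   0.718  1.232 -0.032  1.537  1.484] X [-0.156 -0.988  0.   ] Y [-0.336  0.053 -0.941]
shift [-376.0, 19.9, -61.7] rv [0.661, -2.143, 0.473] rows>= 13
[-0.25  0.72  1.23 -0.03  1.54  1.48]
[-0.21  0.67  1.32  0.07  1.42  1.2 ]
[-0.18  0.64  1.38  0.18  1.34  0.9 ]
[-0.15  0.63  1.43  0.31  1.28  0.59]
[-0.12  0.64  1.45  0.44  1.27  0.26]
[-0.08  0.67  1.44  0.56  1.29 -0.06]
[-0.03  0.72  1.4   0.66  1.34 -0.35]
[ 0.03  0.77  1.33  0.73  1.43 -0.62]
[-25.0, 1.0, -4.0, 0.044, -0.143, 0.032, 1.0], [-50.0, 3.0, -8.0, 0.088, -0.286, 0.063, 1.0], [-75.0, 4.0, -12.0, 0.132, -0.429, 0.095, 1.0], [-100.0, 5.0, -16.0, 0.176, -0.571, 0.126, 1.0], [-125.0, 7.0, -21.0, 0.22, -0.714, 0.158, 1.0], [-150.0, 8.0, -25.0, 0.265, -0.857, 0.189, 1.0], [-175.0, 9.0, -29.0, 0.309, -1.0, 0.221, 1.0], [-201.0, 11.0, -33.0, 0.353, -1.143, 0.252, 1.0], [-226.0, 12.0, -37.0, 0.397, -1.286, 0.284, 1.0], [-251.0, 13.0, -41.0, 0.441, -1.428, 0.316, 1.0], [-276.0, 15.0, -45.0, 0.485, -1.571, 0.347, 1.0], [-301.0, 16.0, -49.0, 0.529, -1.714, 0.379, 1.0], [-326.0, 17.0, -53.0, 0.573, -1.857, 0.41, 1.0], [-351.0, 19.0, -58.0, 0.617, -2.0, 0.442, 1.0], [-376.0, 20.0, -62.0, 0.661, -2.143, 0.473, 1.0],
```

View pics/s14.png

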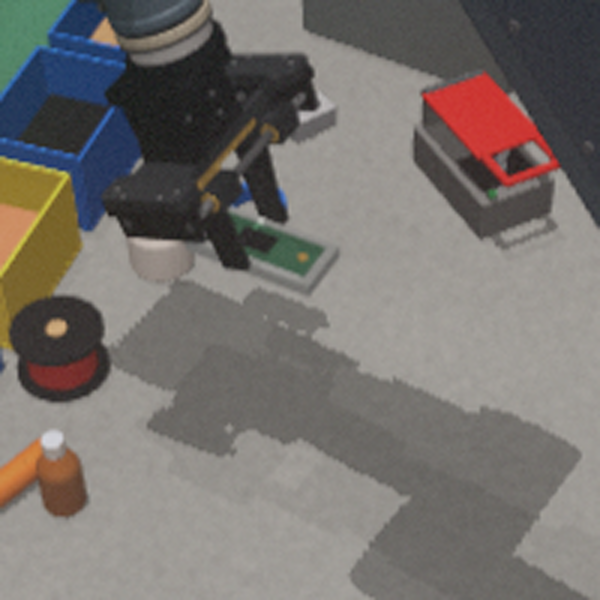

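Request:
jog_arm([
  [-25,1,-4,0.044,-0.143,0.032,1],
  [-50,3,-8,0.088,-0.286,0.063,1],
  [-75,4,-12,0.132,-0.429,0.095,1],
  [-100,5,-16,0.176,-0.571,0.126,1],
  [-125,7,-21,0.22,-0.714,0.158,1],
  [-150,8,-25,0.265,-0.857,0.189,1],
  [-175,9,-29,0.309,-1.0,0.221,1],
  [-201,11,-33,0.353,-1.143,0.252,1],
  [-226,12,-37,0.397,-1.286,0.284,1],
  [-251,13,-41,0.441,-1.428,0.316,1],
  [-276,15,-45,0.485,-1.571,0.347,1],
  [-301,16,-49,0.529,-1.714,0.379,1],
  [-326,17,-53,0.573,-1.857,0.41,1],
  [-351,19,-58,0.617,-2.0,0.442,1],
  [-376,20,-62,0.661,-2.143,0.473,1],
  [-376,20,-62,0.661,-2.143,0.473,1],
  [-376,20,-62,0.661,-2.143,0.473,1],
])

```text
time: 34.58
position: [0.604, 0.3293, 0.1782]
tool_rot: [-0.376, -0.073, 0.181, 0.906]
ft_force: [0.3, -0.4, -1.3]
grip_width: 0.0489
```

```bash
python3 chk.py -85 15
```

```text
t 34.58 p [604.  329.3 178.2] F [ 0.3 -0.4 -1.3] M [-0.55 -0.31  0.  ] w 48.9 q [ 0.028  0.778  1.331  0.729  1.426 -0.621] X [ 0.924  0.382 -0.004] Y [-0.272  0.652 -0.708]
shift [1.1, 77.1, 8.4] rv [0.001, -0.004, -0.002] rows>= 2
shift [1.2, 95.5, -10.0] rv [0.001, -0.004, -0.002] rows>= 2
[-60.4   1.   78.6]
```

View pics/s15.png

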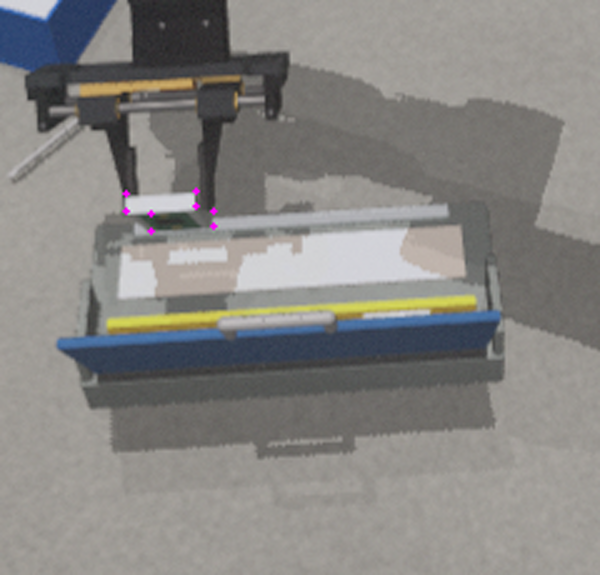

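Request:
jog_arm([
  [1,25,3,0,0,0,1],
  [1,50,6,0,0,0,1],
  [1,68,8,0,0,0,1],
  [1,77,8,0,0,0,1],
  [1,77,8,0,0,0,1],
  [1,85,0,0,0,0,1],
  [1,92,-7,0,0,0,1],
  [1,96,-11,0,0,0,1],
  [1,98,-13,0,0,0,1],
  [1,98,-13,0,0,0,1],
])

```text
time: 35.88
position: [0.5826, 0.3861, 0.1022]
tool_rot: [-0.375, -0.075, 0.181, 0.906]
ft_force: [-0.6, -0.7, 1.7]
grip_width: 0.049
```

Request:
jog_arm([
  [0,0.7,-0.7,0,0,0,1],
  [0,1.0,-1.0,0,0,0,1],
  [0,1.4,-1.4,0,0,0,1],
  [0,1.4,-1.4,0,0,0,1],
])

```text
time: 36.38
position: [0.5823, 0.3868, 0.1018]
tool_rot: [-0.374, -0.075, 0.181, 0.907]
ft_force: [-2.0, -0.2, 7.6]
grip_width: 0.0488
```

Request:
jog_arm([
  [0,0,0,0,0,0,1],
  [0,0,0,0,0,0,-0.45],
  [0,0,0,0,0,0,-0.45],
  [0,0,0,0,0,0,-0.45],
  [0,0,0,0,0,0,-0.45],
  [0,0,0,0,0,0,-0.45],
  [0,-20,0,0,0,0,-0.45],
  [0,-50,0,0,0,0,-0.45],
  [0,-100,0,0,0,0,-0.45],
  [0,-160,0,0,0,0,-0.45],
  [0,-210,0,0,0,0,-0.45],
  [0,-210,0,0,0,0,-0.45],
])

```text
time: 37.88
position: [0.6436, 0.2451, 0.2526]
tool_rot: [-0.377, -0.079, 0.176, 0.906]
ft_force: [0.3, 0.7, -0.6]
grip_width: 0.0635
```

```bash
python3 - <<'E'
from h import *
o=st()
# next: flap bar, tool down, jaw along box ex, q6 options
bx=fr(BYAW).apply([1,0,0]); bar=bw([-84,0,83]); print("bar",bar.round(1))
for s in(1,-1):
    T=tool(s*bx,[0,0,-1]); q=IK(bar+[0,0,-19],T,[-.8,.8,1.6,0,.8,1.]); print(s,None if q is None else q.round(2)); delta(bar+[0,0,100],T)
    r0=R.from_quat(o["tool_rot"]); p0=o["position"]*1000; s_,rv=delta(bar+[0,0,150],T); qq=o["q"]
    for f in np.linspace(0,1,8):
        qq=IK(p0+r0.apply(s_)*f,r0*R.from_rotvec(rv*f),qq,tries=2)
        print(None if qq is None else qq.round(2),(p0+r0.apply(s_)*f).round())
        if qq is None: break
E
```

```text
t 37.88 p [643.6 245.1 252.6] F [ 0.3  0.7 -0.6] M [-0.41 -0.34  0.03] w 63.5 q [-0.091  0.724  1.207  0.679  1.618 -0.595] X [0.926 0.379 0.009] Y [-0.26   0.653 -0.711]
bar [ 449.1 -309.    83. ]
1 [-0.81  0.66  1.76 -0.    0.72 -0.05]
shift [-390.5, -262.0, -358.6] rv [-0.696, 1.091, -0.439] rows>= 10
shift [-390.0, -297.6, -323.4] rv [-0.696, 1.091, -0.439] rows>= 10
[-0.09  0.72  1.21  0.68  1.62 -0.6 ] [644. 245. 253.]
[-0.19  0.63  1.35  0.59  1.53 -0.55] [616. 166. 250.]
[-0.3   0.56  1.45  0.5   1.45 -0.48] [588.  87. 247.]
[-0.41  0.49  1.53  0.4   1.38 -0.41] [560.   8. 244.]
[-0.51  0.45  1.59  0.31  1.31 -0.34] [532. -72. 241.]
[-0.62  0.42  1.62  0.21  1.25 -0.25] [ 505. -151.  239.]
[-0.72  0.4   1.63  0.1   1.18 -0.16] [ 477. -230.  236.]
[-0.81  0.41  1.62  0.    1.11 -0.05] [ 449. -309.  233.]
-1 None
shift [-390.5, -262.0, -358.6] rv [-0.49, -1.872, 0.776] rows>= 12
shift [-390.0, -297.6, -323.4] rv [-0.49, -1.872, 0.776] rows>= 12
[-0.09  0.72  1.21  0.68  1.62 -0.6 ] [644. 245. 253.]
[-0.16  0.7   1.22  0.52  1.7  -0.92] [616. 166. 250.]
[-0.23  0.66  1.26  0.36  1.72 -1.26] [588.  87. 247.]
[-0.3   0.61  1.32  0.21  1.67 -1.62] [560.   8. 244.]
[-0.39  0.55  1.39  0.08  1.57 -1.97] [532. -72. 241.]
[-0.5   0.49  1.48 -0.01  1.43 -2.34] [ 505. -151.  239.]
[-0.64  0.44  1.56 -0.04  1.26 -2.74] [ 477. -230.  236.]
None [ 449. -309.  233.]
```

Option +1 is clean, so I'll move over the flap bar, which also clears the view of the case.

Request:
jog_arm([
  [-32,-25,-27,-0.058,0.091,-0.037,0.4],
  [-65,-50,-54,-0.116,0.182,-0.073,0.4],
  [-97,-74,-81,-0.174,0.273,-0.11,0.4],
  [-130,-99,-108,-0.232,0.364,-0.146,0.4],
  [-162,-124,-135,-0.29,0.455,-0.183,0.4],
  [-195,-149,-162,-0.348,0.545,-0.22,0.4],
  [-227,-174,-189,-0.406,0.636,-0.256,0.4],
  [-260,-198,-216,-0.464,0.727,-0.293,0.4],
  [-292,-223,-243,-0.522,0.818,-0.329,0.4],
  [-325,-248,-270,-0.58,0.909,-0.366,0.4],
  [-357,-273,-296,-0.638,1.0,-0.402,0.4],
  [-390,-297.5,-323.5,-0.696,1.091,-0.439,0.4],
  [-390,-297.5,-323.5,-0.696,1.091,-0.439,0.4],
  [-390,-297.5,-323.5,-0.696,1.091,-0.439,0.4],
])

```text
time: 39.62
position: [0.4473, -0.3049, 0.2294]
tool_rot: [0.658, -0.265, 0.257, -0.657]
ft_force: [0.1, 0.8, 0.0]
grip_width: 0.0257
```

```bash
python3 - <<'E'
from h import *
o=st()
bx=fr(BYAW).apply([1,0,0]); bar=bw([-84,0,83])
delta(bar+[0,0,-19],tool(bx,[0,0,-1]))
for n in("top","side"):
    c=camera(n); np.savez(f"/tmp/{n}16.npz",**c); print(proj(c,bar/1000))
    im=c["img"].copy()
    for y in(-85,0,85):
        for p in proj(c,pcor(y,49,45,np.deg2rad(25.5))/1000): cv2.circle(im,tuple(int(round(v)) for v in p),0,(255,0,255),-1)
    save(c,n+"16"); d=c; d["img"]=im; save(d,n+"16c",(60,160,260,360) if n=="top" else (160,320,360,420),4)
    W=pts(c)
    print()
E
```

```text
t 39.62 p [ 447.3 -304.9  229.4] F [0.1 0.8 0. ] M [-0.04 -0.02 -0.03] w 25.7 q [-0.802  0.411  1.627 -0.006  1.114 -0.044] X [ 0.728 -0.685 -0.01 ] Y [-0.011  0.003 -1.   ]
shift [5.8, 165.3, -0.9] rv [0.005, 0.006, -0.01] rows>= 3
[[457.10027503 281.92423346]]

[[378.12746579 177.46923852]]
```

View pics/top16c.png

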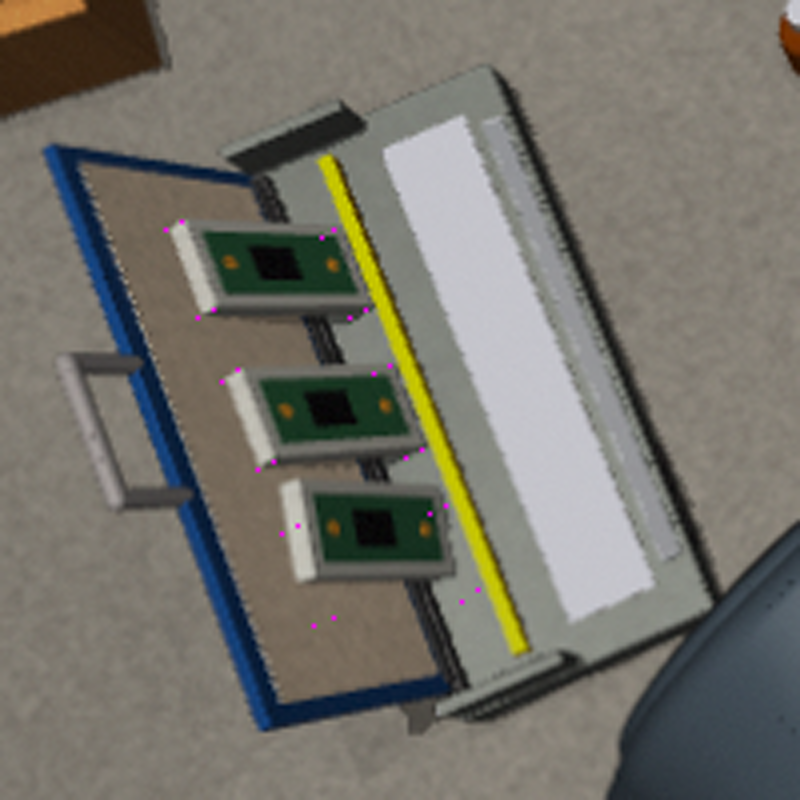

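View pics/side16.png

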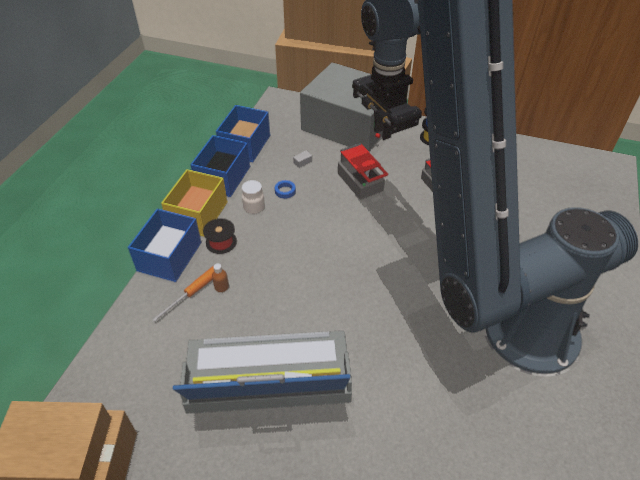

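View pics/top16.png

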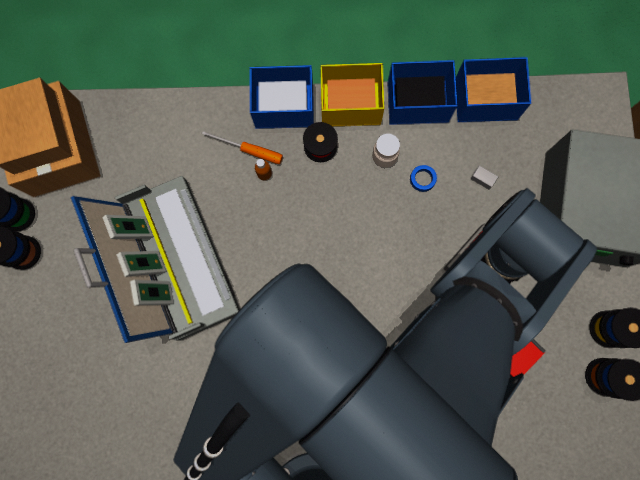

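Panels 2 and 3 sit as placed. The first, at top px (152,293), has shifted by about 25 mm along the lid and twisted by about 10°, probably the announced knock. I'll measure whether it still leans properly.

```bash
python3 - <<'E'
from h import *
c=dict(np.load("/tmp/top16.npz"))
save(c,"t16z",(115,210,185,310),8); W=pts(c)
H=hsv(c);h,s,v=H[...,0],H[...,1],H[...,2]
m=(h>45)&(h<90)&(s>80); m[:, 200:]=0; m[:200]=0
for b in blobs(c,W,m,60):
    P=(fr(CYAW).inv().apply(W[b[4]]*1000-CO)); mu=np.median(P,0)
    A=P-P.mean(0); A=A[np.linalg.norm(A,axis=1)<60]; n=np.linalg.svd(A-A.mean(0),full_matrices=False)[2][2]; n*=np.sign(n[2])
    print(b[0],mu.round(1),"n",n.round(3),"lean",np.rad2deg(np.arcsin(n[2])).round(1),"yaw",np.rad2deg(np.arctan2(n[1],-n[0])).round(1),"rms",np.std((A-A.mean(0))@n).round(1))
E
```

```text
<stdin>:8: RuntimeWarning: Mean of empty slice.
  ret = um.true_divide(
Traceback (most recent call last):
IndexError: index 2 is out of bounds for axis 0 with size 0
```

View pics/t16z.png

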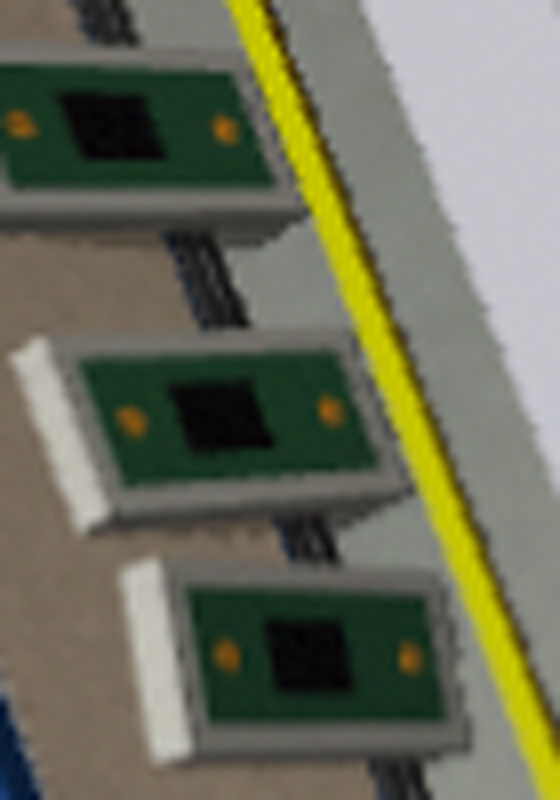

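```bash
cat > pnp.py <<'E'
from h import *
def pnp(c,uv,off,s):
    uv=(E_(uv,float)+.5)/s-.5+E_(off)
    # panel frame: v up(0..110), y, n(0 rear..12 front)
    X=E_([[110,-25,0],[110,25,0],[110,-25,12],[110,25,12],[0,-25,12],[0,25,12]],float)
    from scipy.optimize import least_squares
    def pts_(x):
        xr,y,z,ph,yw,ro=x
        M=R.from_euler("z",yw)*R.from_euler("x",ro)*R.from_matrix(np.c_[[np.sin(ph),0,np.cos(ph)],[0,1,0],[-np.cos(ph),0,np.sin(ph)]])
        return cw(E_([xr,y,z])+M.apply(X))
    def f(x): return (proj(c,pts_(x)/1000)-uv).ravel()
    r=least_squares(f,[48,50,45,.44,0,0]); print("xr y z",r.x[:3].round(1),"lean/yaw/roll deg",np.rad2deg(r.x[3:]).round(1),"rms px",np.sqrt(np.mean(r.fun**2)).round(2))
    def g(x): return f([x[0],x[1],45,x[2],x[3],x[4]])
    r=least_squares(g,[48,50,.44,0,0]); print("  z=45: xr y",r.x[:2].round(1),np.rad2deg(r.x[2:]).round(1),"rms",np.sqrt(np.mean(r.fun**2)).round(2))
if __name__=="__main__":
    c=dict(np.load("/tmp/top16.npz"))
    pnp(c,[(12,350),(85,530),(48,335),(108,522),(348,330),(412,490)],(115,210),8)
    pnp(c,[(120,568),(155,762),(160,560),(190,758),(452,572),(470,745)],(115,210),8)
E
python3 pnp.py
```

```text
xr y z [46.2 -0.6 44.5] lean/yaw/roll deg [26.  -0.9 -0.2] rms px 0.46
  z=45: xr y [46.1 -0.4] [26.  -0.9 -0.2] rms 0.46
xr y z [53.2 67.5 31.9] lean/yaw/roll deg [ 23.3 -12.4  -0.4] rms px 0.39
  z=45: xr y [50.3 70.3] [ 22.8 -12.3  -0.5] rms 0.41
```

The knocked panel's foot is still in the trough and it still leans, but it is twisted 12° and touches the lid with one corner. I'll square it by pressing its forward (inner) edge gently back with closed fingertips. A flush top edge on the lid with the foot on the base forces zero yaw.

```bash
cat >> h.py <<'E'
def presspose(y,vv,back,xr=50,ph=np.deg2rad(24.85),al=0.):
    ex,ey,z=fr(CYAW).apply(np.eye(3))
    v=np.sin(ph)*ex+np.cos(ph)*z; n=-np.cos(ph)*ex+np.sin(ph)*z
    p=cw([xr,y,45])+vv*v+(12+back)*n
    fin=-np.cos(al)*n-np.sin(al)*v
    return p,tool(-np.cross(n,v),fin)
def path(o,pos,T,N,g=1):
    r0=R.from_quat(o["tool_rot"]); p0=o["position"]*1000; s,rv=delta(pos,T,o); q=o["q"]; mq=0
    for f in range(1,N+1):
        k=f/N; q2=IK(p0+r0.apply(s)*k,r0*R.from_rotvec(rv*k),q,tries=2)
        if q2 is None: print("FAIL",f);break
        mq=max(mq,np.abs((q2-q)/E_([2.79,2.79,3.14,3.14,3.14,3.14])).max()*8); q=q2
    print("end q",q.round(2),"speed frac %.2f"%mq)
    print(json.dumps([[float(x) for x in [*(s*f/N).round(0),*(rv*f/N).round(3),g]] for f in range(1,N+1)]))
E
python3 - <<'E'
from h import *
o=st()
t,T=presspose(50,65,60); print(t.round(1)); path(o,t+[0,0,60],T,16)
E
```

```text
t 39.73 p [ 447.7 -304.8  229.6] F [-0.7 -0.3  0.5] M [-0.02 -0.03 -0.  ] w 26.1 q [-0.801  0.411  1.627 -0.007  1.113 -0.044] X [ 0.729 -0.685 -0.01 ] Y [-0.011  0.003 -1.   ]
[477.6 284.2 134.2]
shift [-381.1, 36.5, 450.1] rv [1.004, -1.022, 0.638] rows>= 10
end q [-0.14  0.77  1.67  0.9   1.55 -0.99] speed frac 0.19
[[-24.0, 2.0, 28.0, 0.063, -0.064, 0.04, 1.0], [-48.0, 5.0, 56.0, 0.125, -0.128, 0.08, 1.0], [-71.0, 7.0, 84.0, 0.188, -0.192, 0.12, 1.0], [-95.0, 9.0, 113.0, 0.251, -0.255, 0.16, 1.0], [-119.0, 11.0, 141.0, 0.314, -0.319, 0.199, 1.0], [-143.0, 14.0, 169.0, 0.376, -0.383, 0.239, 1.0], [-167.0, 16.0, 197.0, 0.439, -0.447, 0.279, 1.0], [-191.0, 18.0, 225.0, 0.502, -0.511, 0.319, 1.0], [-214.0, 21.0, 253.0, 0.565, -0.575, 0.359, 1.0], [-238.0, 23.0, 281.0, 0.627, -0.639, 0.399, 1.0], [-262.0, 25.0, 309.0, 0.69, -0.702, 0.439, 1.0], [-286.0, 27.0, 338.0, 0.753, -0.766, 0.479, 1.0], [-310.0, 30.0, 366.0, 0.816, -0.83, 0.518, 1.0], [-333.0, 32.0, 394.0, 0.878, -0.894, 0.558, 1.0], [-357.0, 34.0, 422.0, 0.941, -0.958, 0.598, 1.0], [-381.0, 37.0, 450.0, 1.004, -1.022, 0.638, 1.0]]
```

Request:
jog_arm([
  [-24,2,28,0.063,-0.064,0.04,1],
  [-48,5,56,0.125,-0.128,0.08,1],
  [-71,7,84,0.188,-0.192,0.12,1],
  [-95,9,113,0.251,-0.255,0.16,1],
  [-119,11,141,0.314,-0.319,0.199,1],
  [-143,14,169,0.376,-0.383,0.239,1],
  [-167,16,197,0.439,-0.447,0.279,1],
  [-191,18,225,0.502,-0.511,0.319,1],
  [-214,21,253,0.565,-0.575,0.359,1],
  [-238,23,281,0.627,-0.639,0.399,1],
  [-262,25,309,0.69,-0.702,0.439,1],
  [-286,27,338,0.753,-0.766,0.479,1],
  [-310,30,366,0.816,-0.83,0.518,1],
  [-333,32,394,0.878,-0.894,0.558,1],
  [-357,34,422,0.941,-0.958,0.598,1],
  [-381,37,450,1.004,-1.022,0.638,1],
  [-381,37,450,1.004,-1.022,0.638,1],
  [-381,37,450,1.004,-1.022,0.638,1],
])

```text
time: 41.98
position: [0.478, 0.2829, 0.1932]
tool_rot: [-0.212, -0.042, 0.19, 0.958]
ft_force: [-0.5, -0.7, 0.9]
grip_width: 0.0007
```

```bash
python3 - <<'E'
from h import *
o=st()
for b in(60,25,8,0): t,T=presspose(50,65,b); delta(t,T)
E
```

```text
t 41.98 p [478.  282.9 193.2] F [-0.5 -0.7  0.9] M [-0.47 -0.35 -0.  ] w 0.7 q [-0.145  0.771  1.673  0.893  1.545 -0.986] X [ 0.924  0.382 -0.   ] Y [-0.347  0.838 -0.422]
shift [0.2, 26.1, -52.8] rv [0.002, -0.0, 0.0] rows>= 1
shift [0.2, 61.1, -52.8] rv [0.002, -0.0, 0.0] rows>= 2
shift [0.2, 78.1, -52.7] rv [0.002, -0.0, 0.0] rows>= 2
shift [0.2, 86.1, -52.7] rv [0.002, -0.0, 0.0] rows>= 2
```

Request:
jog_arm([
  [0,10,-25,0,0,0,1],
  [0,26,-53,0,0,0,1],
  [0,45,-53,0,0,0,1],
  [0,61,-53,0,0,0,1],
  [0,70,-53,0,0,0,1],
  [0,73,-53,0,0,0,1],
  [0,73,-53,0,0,0,1],
])

```text
time: 42.85
position: [0.4619, 0.3234, 0.1147]
tool_rot: [-0.212, -0.043, 0.19, 0.958]
ft_force: [0.4, -0.3, -0.0]
grip_width: 0.0005
```

Request:
jog_arm([
  [0,1.5,0,0,0,0,1],
  [0,3,0,0,0,0,1],
  [0,4.5,0,0,0,0,1],
  [0,6,0,0,0,0,1],
  [0,6,0,0,0,0,1],
])

```text
time: 43.48
position: [0.4596, 0.3282, 0.1117]
tool_rot: [-0.212, -0.042, 0.19, 0.958]
ft_force: [-0.3, -0.2, -0.4]
grip_width: 0.0006
```

```bash
python3 - <<'E'
from h import *
o=st(); t,T=presspose(50,65,0); delta(t,T)
c=camera("top"); save(c,"t17",(60,160,260,360),4)
E
```

```text
t 43.48 p [459.6 328.2 111.7] F [-0.3 -0.2 -0.4] M [-0.51 -0.35  0.01] w 0.6 q [-0.069  0.906  1.714  0.968  1.405 -1.101] X [0.924 0.381 0.   ] Y [-0.346  0.838 -0.422]
shift [-0.2, 7.4, 0.5] rv [0.002, -0.0, 0.001] rows>= 1
```

View pics/t17.png

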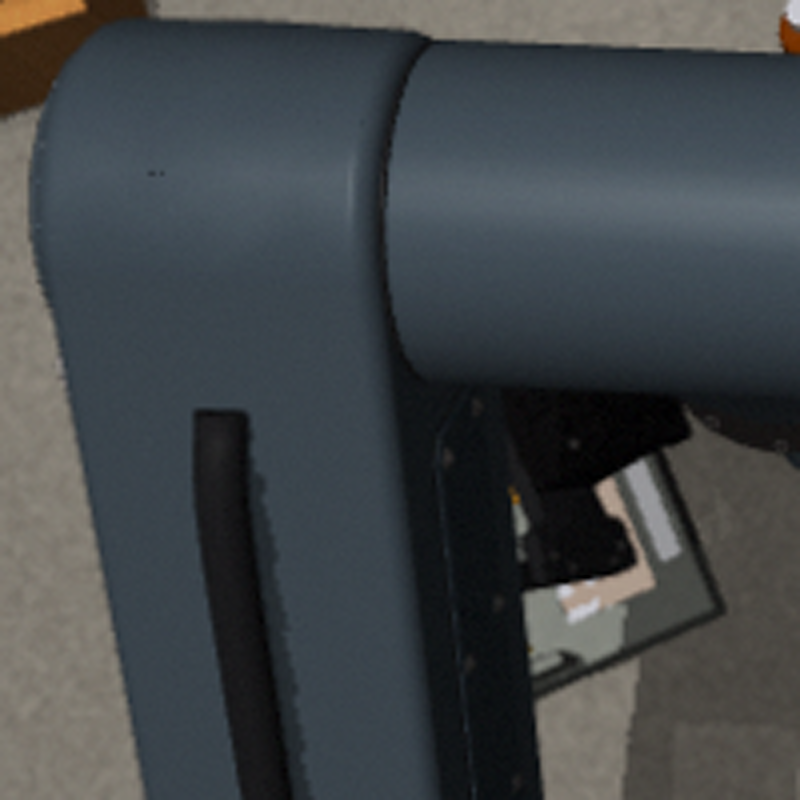

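Request:
jog_arm([
  [0,1,0,0,0,0,1],
  [0,2,0,0,0,0,1],
  [0,3,0,0,0,0,1],
  [0,4,0,0,0,0,1],
  [0,4,0,0,0,0,1],
])

```text
time: 44.15
position: [0.4583, 0.3316, 0.1101]
tool_rot: [-0.212, -0.042, 0.19, 0.958]
ft_force: [0.1, 0.8, -0.3]
grip_width: 0.0006
```

Request:
jog_arm([
  [0,1,0,0,0,0,1],
  [0,2,0,0,0,0,1],
  [0,2,0,0,0,0,1],
  [0,2,0,0,0,0,1],
])

```text
time: 44.65
position: [0.4577, 0.3332, 0.1092]
tool_rot: [-0.212, -0.042, 0.19, 0.958]
ft_force: [0.4, 0.8, -0.5]
grip_width: 0.0005
```

Request:
jog_arm([
  [0,1,0,0,0,0,1],
  [0,2,0,0,0,0,1],
  [0,2,0,0,0,0,1],
  [0,2,0,0,0,0,1],
])

```text
time: 45.15
position: [0.457, 0.3349, 0.1084]
tool_rot: [-0.212, -0.042, 0.19, 0.958]
ft_force: [-0.8, -0.2, -0.0]
grip_width: 0.0006
```

Request:
jog_arm([
  [0,1,0,0,0,0,1],
  [0,2,0,0,0,0,1],
  [0,2,0,0,0,0,1],
  [0,2,0,0,0,0,1],
])

```text
time: 45.65
position: [0.457, 0.3356, 0.1081]
tool_rot: [-0.212, -0.043, 0.19, 0.958]
ft_force: [0.7, -7.3, 3.8]
grip_width: 0.0005
```

```bash
python3 - <<'E'
from h import *
o=st(); t,T=presspose(50,65,0); delta(t,T)
c=camera("side"); save(c,"s18",(180,300,380,440),4)
E
```

```text
t 45.65 p [457.  335.6 108.1] F [ 0.7 -7.3  3.8] M [-0.43 -0.13  0.31] w 0.5 q [-0.056  0.911  1.719  0.98   1.394 -1.107] X [0.924 0.381 0.001] Y [-0.345  0.838 -0.422]
shift [-0.6, -1.2, 0.5] rv [0.002, 0.001, 0.002] rows>= 1
```

View pics/s18.png

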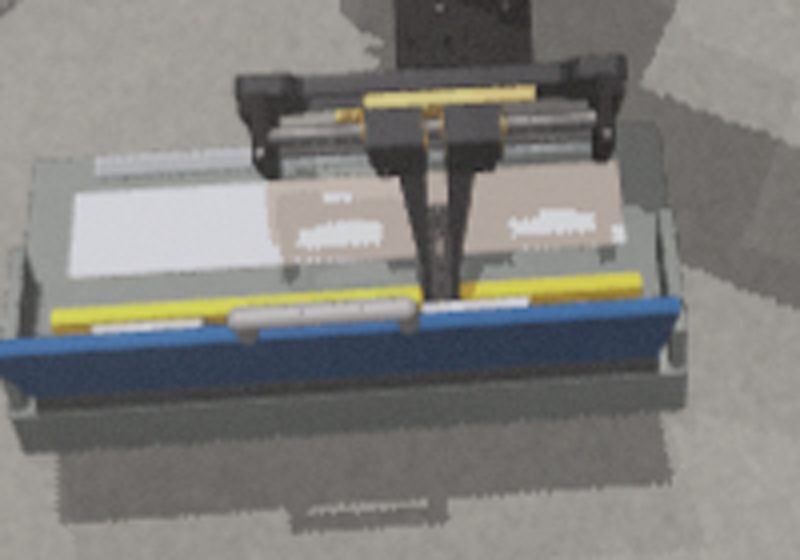

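Request:
jog_arm([
  [0,1,0,0,0,0,1],
  [0,1,0,0,0,0,1],
  [0,-20,0,0,0,0,1],
  [0,-60,0,0,0,0,1],
  [0,-90,50,0,0,0,1],
  [0,-90,100,0,0,0,1],
  [0,-90,100,0,0,0,1],
])

```text
time: 46.58
position: [0.4717, 0.3003, 0.2392]
tool_rot: [-0.212, -0.045, 0.19, 0.958]
ft_force: [-0.4, 0.1, -1.2]
grip_width: 0.0007
```

```bash
python3 - <<'E'
from h import *
o=st()
bx=fr(BYAW).apply([1,0,0]); bar=bw([-84,0,83])
path(o,bar+[0,0,150],tool(bx,[0,0,-1]),15,.4)
E
```

```text
t 46.58 p [471.7 300.3 239.2] F [-0.4  0.1 -1.2] M [-0.47 -0.34  0.  ] w 0.7 q [-0.116  0.69   1.674  0.915  1.577 -0.917] X [0.924 0.382 0.006] Y [-0.344  0.838 -0.424]
shift [-253.8, -500.1, -239.2] rv [-1.003, 1.025, -0.645] rows>= 10
end q [-0.81  0.41  1.62  0.    1.11 -0.05] speed frac 0.20
[[-17.0, -33.0, -16.0, -0.067, 0.068, -0.043, 0.4], [-34.0, -67.0, -32.0, -0.134, 0.137, -0.086, 0.4], [-51.0, -100.0, -48.0, -0.201, 0.205, -0.129, 0.4], [-68.0, -133.0, -64.0, -0.267, 0.273, -0.172, 0.4], [-85.0, -167.0, -80.0, -0.334, 0.342, -0.215, 0.4], [-102.0, -200.0, -96.0, -0.401, 0.41, -0.258, 0.4], [-118.0, -233.0, -112.0, -0.468, 0.478, -0.301, 0.4], [-135.0, -267.0, -128.0, -0.535, 0.547, -0.344, 0.4], [-152.0, -300.0, -144.0, -0.602, 0.615, -0.387, 0.4], [-169.0, -333.0, -159.0, -0.669, 0.683, -0.43, 0.4], [-186.0, -367.0, -175.0, -0.735, 0.752, -0.473, 0.4], [-203.0, -400.0, -191.0, -0.802, 0.82, -0.516, 0.4], [-220.0, -433.0, -207.0, -0.869, 0.888, -0.559, 0.4], [-237.0, -467.0, -223.0, -0.936, 0.957, -0.602, 0.4], [-254.0, -500.0, -239.0, -1.003, 1.025, -0.645, 0.4]]
```

Request:
jog_arm([
  [-17,-33,-16,-0.067,0.068,-0.043,0.4],
  [-34,-67,-32,-0.134,0.137,-0.086,0.4],
  [-51,-100,-48,-0.201,0.205,-0.129,0.4],
  [-68,-133,-64,-0.267,0.273,-0.172,0.4],
  [-85,-167,-80,-0.334,0.342,-0.215,0.4],
  [-102,-200,-96,-0.401,0.41,-0.258,0.4],
  [-118,-233,-112,-0.468,0.478,-0.301,0.4],
  [-135,-267,-128,-0.535,0.547,-0.344,0.4],
  [-152,-300,-144,-0.602,0.615,-0.387,0.4],
  [-169,-333,-159,-0.669,0.683,-0.43,0.4],
  [-186,-367,-175,-0.735,0.752,-0.473,0.4],
  [-203,-400,-191,-0.802,0.82,-0.516,0.4],
  [-220,-433,-207,-0.869,0.888,-0.559,0.4],
  [-237,-467,-223,-0.936,0.957,-0.602,0.4],
  [-254,-500,-239,-1.003,1.025,-0.645,0.4],
  [-254,-500,-239,-1.003,1.025,-0.645,0.4],
  [-254,-500,-239,-1.003,1.025,-0.645,0.4],
])

```text
time: 48.7
position: [0.4471, -0.3081, 0.2294]
tool_rot: [0.657, -0.266, 0.26, -0.656]
ft_force: [-0.8, 0.1, 0.3]
grip_width: 0.0264
```

```bash
python3 - <<'E'
from h import *
o=st()
bx=fr(BYAW).apply([1,0,0]); bar=bw([-84,0,83])
delta(bar+[0,0,-19],tool(bx,[0,0,-1]))
c=camera("top"); np.savez("/tmp/top19.npz",**c); save(c,"t19",(80,200,180,320),6)
c=camera("side"); save(c,"s19",(300,80,460,240),4)
E
```

```text
t 48.70 p [ 447.1 -308.1  229.4] F [-0.8  0.1  0.3] M [-0.   -0.   -0.02] w 26.4 q [-0.807  0.412  1.625 -0.004  1.112 -0.044] X [ 0.724 -0.69  -0.008] Y [-0.008  0.003 -1.   ]
shift [3.3, 165.3, 1.4] rv [0.004, -0.0, -0.008] rows>= 3
```

View pics/t19.png

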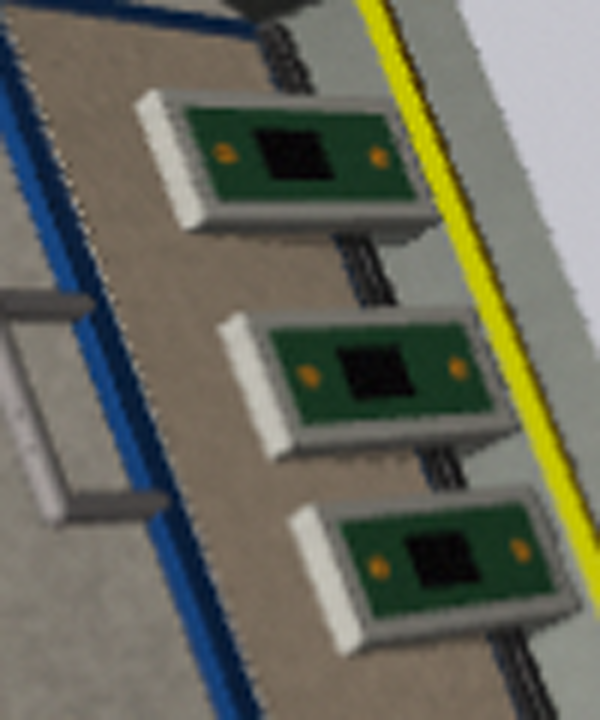

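View pics/s19.png

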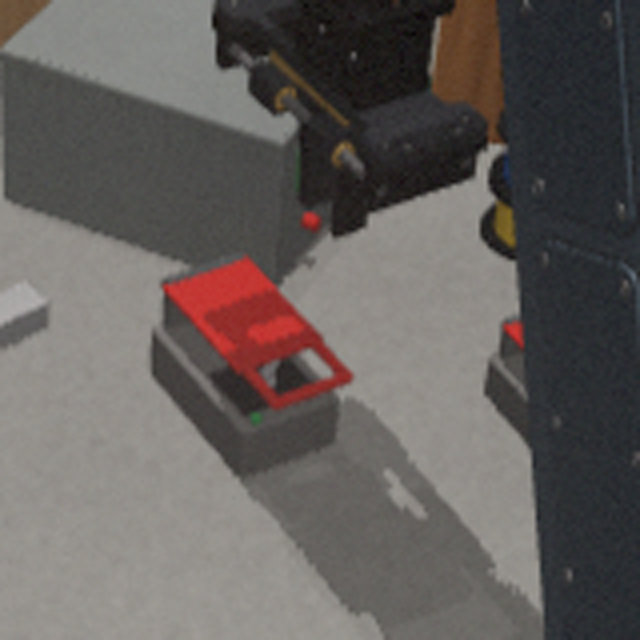

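All three panels are now square on the lid with their feet behind the rib. On to the flap: the bar is seen at side px (379.5,177.5), predicted (378,177.5). First I'll check clearance to the big grey instrument.

```bash
python3 - <<'E'
from h import *
c=dict(np.load("/tmp/top0.npz")); W=pts(c)*1000
m=(W[...,2]>100)&(W[...,1]<-400)&(W[...,0]>350); v,u=np.nonzero(m); P=W[m]
print(len(P),np.percentile(P,[1,50,99],axis=0).round())
B=fr(BYAW).inv().apply(P-BO); near=B[:,0]<330
print("box frame x min",np.percentile(B[:,0],1).round(), "z of near", np.percentile(B[near][:,2],[5,50,95]).round() if near.any() else None, "y",np.percentile(B[near][:,1],[1,50,99]).round())
bx=fr(BYAW).apply([1,0,0]);T=tool(bx,[0,0,-1]);q=[-.8,.4,1.6,0,1.1,0]
for th in(0,.5,1,1.57,2.0):
    p=bw([60-144*np.cos(th),0,83+144*np.sin(th)-19]); q=IK(p,T,q,tries=3); print(th,p.round(),None if q is None else q.round(2))
E
```

```text
10333 [[ 360. -670.  101.]
 [ 607. -592.  141.]
 [ 744. -504.  146.]]
box frame x min 69.0 z of near [105. 141. 145.] y [-298.  -93.   27.]
0 [ 449. -309.   64.] [-0.81  0.66  1.76 -0.    0.72 -0.05]
0.5 [ 462. -321.  133.] [-0.81  0.56  1.67  0.    0.9  -0.05]
1 [ 497. -355.  185.] [-0.8   0.55  1.51 -0.    1.08 -0.04]
1.57 [ 553. -408.  208.] [-0.8   0.63  1.28  0.    1.24 -0.04]
2.0 [ 597. -450.  195.] [-0.79  0.73  1.11  0.    1.3  -0.03]
```

Request:
jog_arm([
  [3,40,1,0,0,0,0.4],
  [3,80,1,0,0,0,0.4],
  [3,120,1,0,0,0,0.4],
  [3,150,1,0,0,0,0.4],
  [3,164,1,0,0,0,0.4],
  [3,164,1,0,0,0,0.4],
])

```text
time: 49.55
position: [0.4494, -0.3097, 0.0658]
tool_rot: [0.657, -0.265, 0.26, -0.656]
ft_force: [0.4, -0.1, 0.0]
grip_width: 0.0258
```

Request:
jog_arm([
  [0,0,0,0,0,0,1],
  [0,0,0,0,0,0,1],
  [0,0,0,0,0,0,1],
  [0,0,0,0,0,0,1],
], grip_force=15)

```text
time: 50.05
position: [0.4491, -0.3098, 0.0672]
tool_rot: [0.657, -0.265, 0.26, -0.656]
ft_force: [-2.2, 2.2, 6.5]
grip_width: 0.0088
```

```bash
python3 - <<'E'
from h import *
o=st()
r0=R.from_quat(o["tool_rot"])
print((fr(BYAW).inv().apply(o["position"]*1000-BO)).round(1))
print([[int(x) for x in np.round(r0.inv().apply(fr(BYAW).apply(144*E_([1-np.cos(t),0,np.sin(t)]))))] for t in np.linspace(0,1.98,19)[1:]])
E
```

```text
t 50.05 p [ 449.1 -309.8   67.2] F [-2.2  2.2  6.5] M [ 0.32  0.31 -0.03] w 8.8 q [-0.806  0.656  1.752 -0.007  0.739 -0.04 ] X [ 0.724 -0.69  -0.006] Y [-0.007  0.001 -1.   ]
[-83.4  -0.6  67.2]
[[1, -16, 0], [3, -31, 0], [7, -47, 0], [13, -61, 0], [21, -75, 0], [30, -88, 0], [40, -100, 0], [52, -111, 0], [64, -121, -1], [78, -129, -1], [92, -135, -1], [107, -140, -1], [123, -143, -1], [139, -145, -1], [155, -144, -1], [170, -142, -1], [186, -139, -1], [201, -133, -1]]
```

Request:
jog_arm([
  [1,-16,0,0,0,0,1],
  [3,-31,0,0,0,0,1],
  [7,-47,0,0,0,0,1],
  [13,-61,0,0,0,0,1],
  [21,-75,0,0,0,0,1],
  [30,-88,0,0,0,0,1],
  [40,-100,0,0,0,0,1],
  [52,-111,0,0,0,0,1],
  [64,-121,0,0,0,0,1],
  [64,-121,0,0,0,0,1],
])

```text
time: 51.3
position: [0.4969, -0.3548, 0.1907]
tool_rot: [0.658, -0.264, 0.261, -0.655]
ft_force: [-4.9, 3.4, 9.9]
grip_width: 0.0085
```

```bash
python3 - <<'E'
from h import *
o=st()
p=fr(BYAW).inv().apply(o["position"]*1000-BO)+[0,0,19]; d=p-[60,0,83]; print(p.round(1),np.hypot(d[0],d[2]).round(1),np.arctan2(d[2],-d[0]).round(3))
E
```

```text
t 51.30 p [ 496.9 -354.8  190.7] F [-4.9  3.4  9.9] M [0.73 0.82 0.02] w 8.5 q [-0.8    0.546  1.5   -0.006  1.099 -0.036] X [ 0.724 -0.69  -0.003] Y [-0.006 -0.001 -1.   ]
[-1.780e+01 -2.000e-01  2.097e+02] 148.7 1.02
```

Request:
jog_arm([
  [14,-8,0,0,0,0,1],
  [28,-14,0,0,0,0,1],
  [43,-19,0,0,0,0,1],
  [59,-22,0,0,0,0,1],
  [75,-24,0,0,0,0,1],
  [91,-23,0,0,0,0,1],
  [106,-21,0,0,0,0,1],
  [122,-18,0,0,0,0,1],
  [137,-12,0,0,0,0,1],
  [137,-12,0,0,0,0,1],
])

```text
time: 52.55
position: [0.5973, -0.4497, 0.1998]
tool_rot: [0.657, -0.264, 0.262, -0.655]
ft_force: [1.1, -0.1, 0.6]
grip_width: 0.0083
```

```bash
python3 - <<'E'
from h import *
o=st()
p=fr(BYAW).inv().apply(o["position"]*1000-BO)+[0,0,19]; d=p-[60,0,83]; print(p.round(1),np.hypot(d[0],d[2]).round(1),np.arctan2(d[2],-d[0]).round(3))
c=camera("side"); save(c,"s20",(280,60,460,240),3.3)
c=camera("top"); save(c,"t20",(420,150,620,350),3)
E
```

```text
t 52.55 p [ 597.3 -449.7  199.8] F [ 1.1 -0.1  0.6] M [ 0.06 -0.22  0.05] w 8.3 q [-0.793  0.725  1.101 -0.004  1.317 -0.03 ] X [ 0.724 -0.69  -0.001] Y [-0.004 -0.002 -1.   ]
[120.4   0.3 218.8] 148.6 1.99
```

View pics/s20.png

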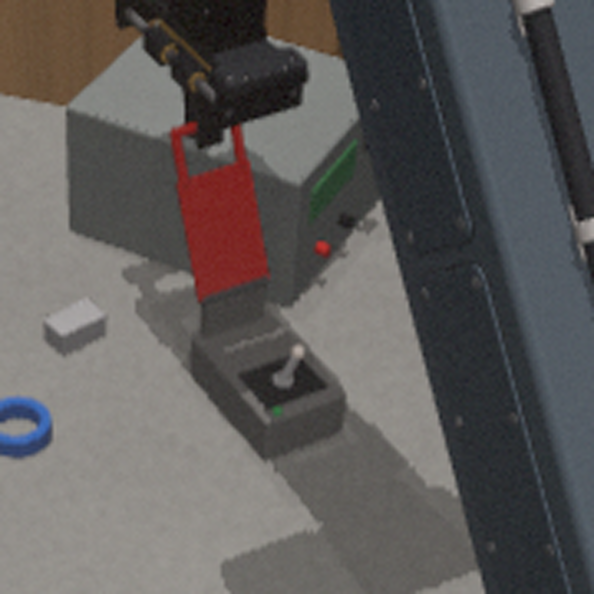

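The flap is back on its stop (1.99 rad). The toggle is visible, with its tip at side px ~(370,167) leaning to own -y. Releasing the bar.

Request:
jog_arm([
  [0,0,0,0,0,0,0.3],
  [0,0,0,0,0,0,0.3],
  [0,0,0,0,0,0,0.3],
  [0,-30,0,0,0,0,0.3],
  [0,-60,0,0,0,0,0.3],
  [-60,-70,0,0,0,0,0.3],
  [-60,-70,0,0,0,0,0.3],
])

```text
time: 53.52
position: [0.5488, -0.4029, 0.2678]
tool_rot: [-0.656, 0.267, -0.258, 0.657]
ft_force: [0.5, -0.6, 0.3]
grip_width: 0.0307
```

```bash
python3 - <<'E'
from h import *
o=st()
c=camera("side"); save(c,"s21",(320,100,420,220),6); tip=bw([-25,-14.4,71.3]); print("tip",tip.round(1),proj(c,[tip/1000,bw([-25,0,45])/1000,bw([-25,14.4,71.3])/1000]).round(1))
# press: jaw along box y, tool down; closed
by=fr(BYAW).apply([0,1,0])
for s in(1,-1):
    T=tool(s*by,[0,0,-1]); 
    for y in(-55,5):
        q=IK(bw([-25,y,64]),T,o["q"],tries=4); print(s,y,None if q is None else q.round(2))
    path(o,bw([-25,-60,170]),T,12)
E
```

```text
t 53.52 p [ 548.8 -402.9  267.8] F [ 0.5 -0.6  0.3] M [-0.03 -0.11 -0.02] w 30.7 q [-0.795  0.571  1.216 -0.005  1.367 -0.033] X [ 0.724 -0.69  -0.013] Y [-0.012  0.006 -1.   ]
tip [ 481.9 -360.1   71.3] [[371.  166.6]
 [365.9 175.4]
 [362.  169.7]]
1 -55 [-0.9   0.71  1.62 -0.    0.81 -1.71]
1 5 [-0.79  0.71  1.61 -0.    0.82 -1.6 ]
shift [-76.7, 99.1, -60.3] rv [-0.007, -1.571, -0.014] rows>= 9
end q [-0.9   0.55  1.55 -0.    1.03 -1.71] speed frac 0.36
[[-6.0, 8.0, -5.0, -0.001, -0.131, -0.001, 1.0], [-13.0, 17.0, -10.0, -0.001, -0.262, -0.002, 1.0], [-19.0, 25.0, -15.0, -0.002, -0.393, -0.003, 1.0], [-26.0, 33.0, -20.0, -0.002, -0.524, -0.005, 1.0], [-32.0, 41.0, -25.0, -0.003, -0.655, -0.006, 1.0], [-38.0, 50.0, -30.0, -0.004, -0.785, -0.007, 1.0], [-45.0, 58.0, -35.0, -0.004, -0.916, -0.008, 1.0], [-51.0, 66.0, -40.0, -0.005, -1.047, -0.009, 1.0], [-58.0, 74.0, -45.0, -0.005, -1.178, -0.01, 1.0], [-64.0, 83.0, -50.0, -0.006, -1.309, -0.011, 1.0], [-70.0, 91.0, -55.0, -0.006, -1.44, -0.013, 1.0], [-77.0, 99.0, -60.0, -0.007, -1.571, -0.014, 1.0]]
-1 -55 [-0.9   0.71  1.62  0.    0.81  1.44]
-1 5 [-0.79  0.71  1.61  0.    0.82  1.54]
shift [-76.7, 99.1, -60.3] rv [0.014, 1.571, -0.007] rows>= 9
end q [-0.9   0.55  1.55  0.    1.03  1.43] speed frac 0.31
[[-6.0, 8.0, -5.0, 0.001, 0.131, -0.001, 1.0], [-13.0, 17.0, -10.0, 0.002, 0.262, -0.001, 1.0], [-19.0, 25.0, -15.0, 0.003, 0.393, -0.002, 1.0], [-26.0, 33.0, -20.0, 0.005, 0.524, -0.002, 1.0], [-32.0, 41.0, -25.0, 0.006, 0.654, -0.003, 1.0], [-38.0, 50.0, -30.0, 0.007, 0.785, -0.004, 1.0], [-45.0, 58.0, -35.0, 0.008, 0.916, -0.004, 1.0], [-51.0, 66.0, -40.0, 0.009, 1.047, -0.005, 1.0], [-58.0, 74.0, -45.0, 0.01, 1.178, -0.005, 1.0], [-64.0, 83.0, -50.0, 0.011, 1.309, -0.006, 1.0], [-70.0, 91.0, -55.0, 0.013, 1.44, -0.006, 1.0], [-77.0, 99.0, -60.0, 0.014, 1.571, -0.007, 1.0]]
```

View pics/s21.png

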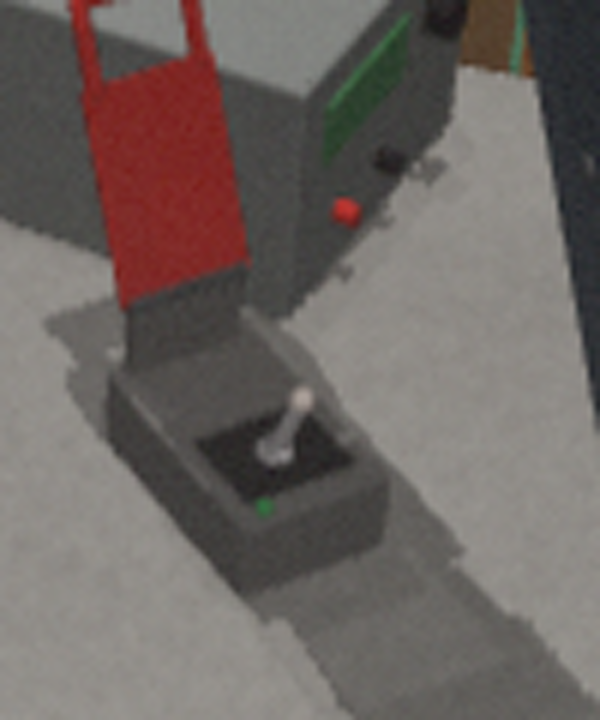

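Request:
jog_arm([
  [-6,8,-5,0.001,0.131,-0.001,1],
  [-13,17,-10,0.002,0.262,-0.001,1],
  [-19,25,-15,0.003,0.393,-0.002,1],
  [-26,33,-20,0.005,0.524,-0.002,1],
  [-32,41,-25,0.006,0.654,-0.003,1],
  [-38,50,-30,0.007,0.785,-0.004,1],
  [-45,58,-35,0.008,0.916,-0.004,1],
  [-51,66,-40,0.009,1.047,-0.005,1],
  [-58,74,-45,0.01,1.178,-0.005,1],
  [-64,83,-50,0.011,1.309,-0.006,1],
  [-70,91,-55,0.013,1.44,-0.006,1],
  [-77,99,-60,0.014,1.571,-0.007,1],
  [-77,99,-60,0.014,1.571,-0.007,1],
  [-77,99,-60,0.014,1.571,-0.007,1],
])

```text
time: 55.32
position: [0.4562, -0.3991, 0.1706]
tool_rot: [0.277, -0.646, 0.653, -0.28]
ft_force: [-1.5, 0.2, 0.9]
grip_width: 0.0006
```

```bash
python3 - <<'E'
from h import *
o=st()
by=fr(BYAW).apply([0,1,0]); T=tool(-by,[0,0,-1])
delta(bw([-25,-60,63]),T); delta(bw([-25,-8,63]),T); print((fr(BYAW).inv().apply(o["position"]*1000-BO)).round(1))
E
```

```text
t 55.33 p [ 456.2 -399.1  170.6] F [-1.5  0.2  0.9] M [ 0.03  0.06 -0.01] w 0.6 q [-0.904  0.56   1.541  0.002  1.031  1.427] X [-0.689 -0.725  0.   ] Y [ 0.008 -0.007 -1.   ]
shift [-0.4, 107.5, -9.5] rv [-0.011, 0.001, 0.0] rows>= 2
shift [-52.4, 107.5, -9.4] rv [-0.011, 0.001, 0.0] rows>= 2
[-16.7 -60.4 170.6]
```

Request:
jog_arm([
  [0,40,-9,-0.011,0,0,1],
  [0,80,-9,-0.011,0,0,1],
  [0,107,-9,-0.011,0,0,1],
  [0,107,-9,-0.011,0,0,1],
  [0,107,-9,-0.011,0,0,1],
])

```text
time: 55.95
position: [0.4504, -0.3935, 0.0643]
tool_rot: [0.279, -0.65, 0.65, -0.278]
ft_force: [-0.3, -0.9, 0.3]
grip_width: 0.0005
```

```bash
python3 - <<'E'
from h import *
o=st()
by=fr(BYAW).apply([0,1,0]); T=tool(-by,[0,0,-1])
delta(bw([-25,-8,63]),T); print((fr(BYAW).inv().apply(o["position"]*1000-BO)).round(1))
c=camera("side"); save(c,"s22",(320,100,420,220),6)
E
```

```text
t 55.95 p [ 450.4 -393.5   64.3] F [-0.3 -0.9  0.3] M [ 0.06 -0.04  0.01] w 0.5 q [-0.905  0.706  1.622 -0.     0.813  1.428] X [-0.69  -0.724  0.   ] Y [ 0.    -0.001 -1.   ]
shift [-52.3, 1.3, -0.3] rv [-0.0, -0.0, 0.0] rows>= 1
[-24.7 -60.3  64.3]
```

View pics/s22.png

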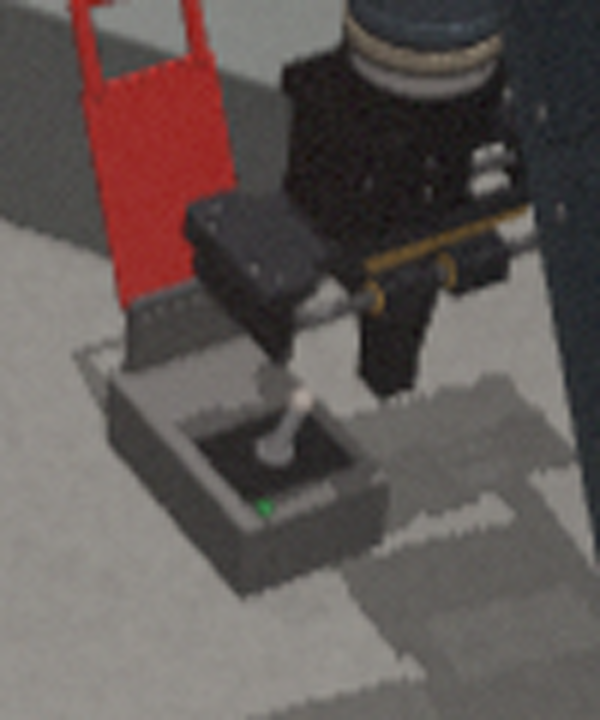

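Request:
jog_arm([
  [-12,0,0,0,0,0,1],
  [-22,0,0,0,0,0,1],
  [-32,0,0,0,0,0,1],
  [-40,0,0,0,0,0,1],
  [-46,0,0,0,0,0,1],
  [-49,0,0,0,0,0,1],
  [-49,0,0,0,0,0,1],
])

```text
time: 56.88
position: [0.4834, -0.3567, 0.0631]
tool_rot: [-0.279, 0.651, -0.649, 0.278]
ft_force: [0.4, -0.9, -0.2]
grip_width: 0.0005
```

Request:
jog_arm([
  [-1.5,0,0,0,0,0,1],
  [-3,0,0,0,0,0,1],
  [-4,0,0,0,0,0,1],
  [-4,0,0,0,0,0,1],
])

```text
time: 57.38
position: [0.4859, -0.354, 0.0631]
tool_rot: [-0.279, 0.651, -0.649, 0.278]
ft_force: [-1.4, -1.3, -0.9]
grip_width: 0.0003
```

```bash
python3 - <<'E'
from h import *
o=st(); print((fr(BYAW).inv().apply(o["position"]*1000-BO)).round(1),(fr(BYAW).inv().apply(o["ft_force"])).round(1))
c=camera("side"); save(c,"s23",(320,100,420,220),6)
E
```

```text
t 57.38 p [ 485.9 -354.    63.1] F [-1.4 -1.3 -0.9] M [-0.1   0.18 -0.04] w 0.3 q [-0.815  0.711  1.613 -0.     0.82   1.517] X [-0.69  -0.724  0.   ] Y [-0.002  0.002 -1.   ]
[-26.3  -7.3  63.1] [-0.1 -1.9 -0.9]
```

View pics/s23.png

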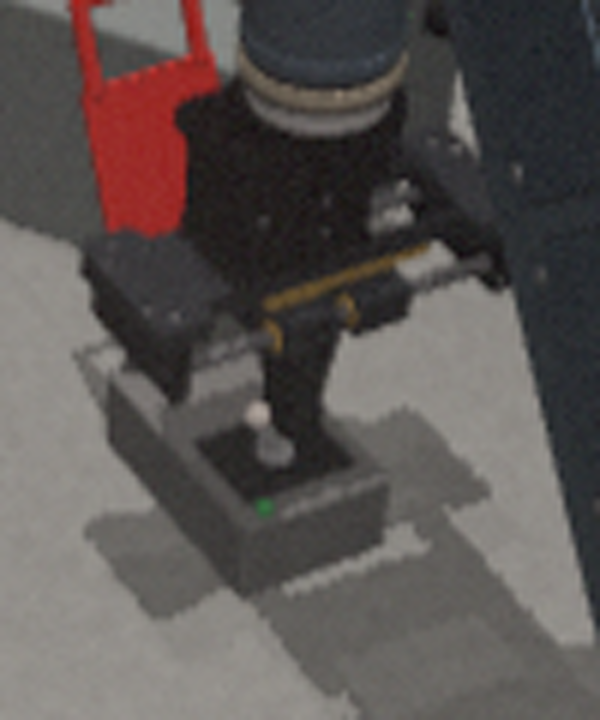

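Request:
jog_arm([
  [-1,0,0,0,0,0,1],
  [-2,0,0,0,0,0,1],
  [-3,0,0,0,0,0,1],
  [-3,0,0,0,0,0,1],
])

```text
time: 57.92
position: [0.488, -0.3519, 0.0632]
tool_rot: [-0.279, 0.651, -0.649, 0.278]
ft_force: [-1.3, -1.1, 0.5]
grip_width: 0.0005
```

Request:
jog_arm([
  [-1,0,0,0,0,0,1],
  [-2,0,0,0,0,0,1],
  [-2,0,0,0,0,0,1],
])

```text
time: 58.3
position: [0.4885, -0.3515, 0.0632]
tool_rot: [-0.28, 0.65, -0.649, 0.277]
ft_force: [-5.0, -5.0, -0.4]
grip_width: 0.0004
```

The toggle is at its stop: the force rose from about 1.5 N to 7 N with no further travel. Backing away and up.

Request:
jog_arm([
  [-1,0,0,0,0,0,1],
  [-1,0,0,0,0,0,1],
  [20,0,0,0,0,0,1],
  [45,-20,0,0,0,0,1],
  [45,-70,0,0,0,0,1],
  [45,-130,0,0,0,0,1],
  [45,-190,0,0,0,0,1],
  [45,-220,0,0,0,0,1],
  [45,-220,0,0,0,0,0.3],
])

```text
time: 59.42
position: [0.4598, -0.3847, 0.2864]
tool_rot: [0.277, -0.648, 0.652, -0.279]
ft_force: [0.5, -0.1, -0.6]
grip_width: 0.0048
```

```bash
python3 - <<'E'
from h import *
o=st()
c=camera("side"); save(c,"s24",(320,100,420,220),6)
bx=fr(BYAW).apply([1,0,0]); T=tool(bx,[0,0,-1])
g=bw([120.4,0.3,199.8]); path(o,g+[0,0,80],T,12,.3); print(g.round(1))
E
```

```text
t 59.42 p [ 459.8 -384.7  286.4] F [ 0.5 -0.1 -0.6] M [ 0.09  0.07 -0.01] w 4.8 q [-8.830e-01  4.250e-01  1.426e+00  1.000e-03  1.286e+00  1.449e+00] X [-0.69  -0.723 -0.   ] Y [ 0.004 -0.003 -1.   ]
shift [-47.9, 7.4, 144.3] rv [-0.004, -1.572, 0.004] rows>= 9
end q [-0.79  0.66  1.01  0.    1.47 -0.03] speed frac 0.32
[[-4.0, 1.0, 12.0, -0.0, -0.131, 0.0, 0.3], [-8.0, 1.0, 24.0, -0.001, -0.262, 0.001, 0.3], [-12.0, 2.0, 36.0, -0.001, -0.393, 0.001, 0.3], [-16.0, 2.0, 48.0, -0.001, -0.524, 0.001, 0.3], [-20.0, 3.0, 60.0, -0.002, -0.655, 0.002, 0.3], [-24.0, 4.0, 72.0, -0.002, -0.786, 0.002, 0.3], [-28.0, 4.0, 84.0, -0.003, -0.917, 0.002, 0.3], [-32.0, 5.0, 96.0, -0.003, -1.048, 0.003, 0.3], [-36.0, 6.0, 108.0, -0.003, -1.179, 0.003, 0.3], [-40.0, 6.0, 120.0, -0.004, -1.31, 0.003, 0.3], [-44.0, 7.0, 132.0, -0.004, -1.441, 0.003, 0.3], [-48.0, 7.0, 144.0, -0.004, -1.572, 0.004, 0.3]]
[ 597.3 -449.7  199.8]
```

View pics/s24.png

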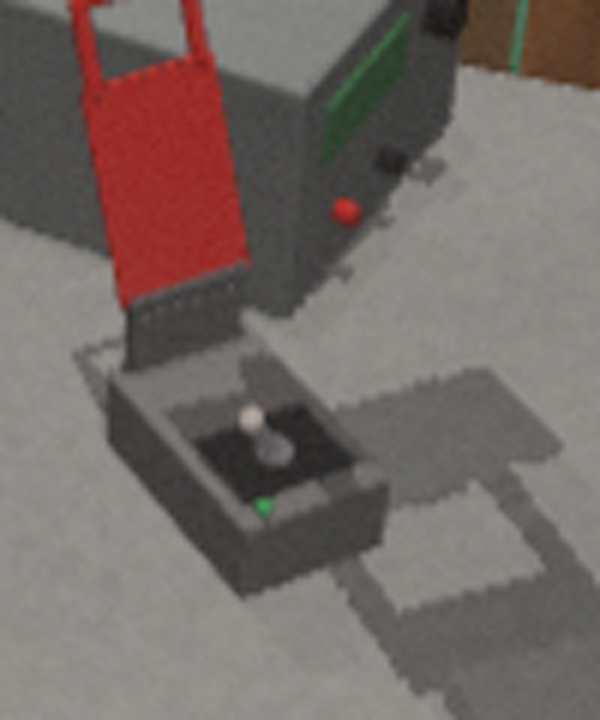

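The toggle tip is at (361.7,169.7), predicted on-position (362,169.7), so it is fully on. Next I'll regrip the flap bar and lower it.

Request:
jog_arm([
  [-4,1,12,0,-0.131,0,0.3],
  [-8,1,24,-0.001,-0.262,0.001,0.3],
  [-12,2,36,-0.001,-0.393,0.001,0.3],
  [-16,2,48,-0.001,-0.524,0.001,0.3],
  [-20,3,60,-0.002,-0.655,0.002,0.3],
  [-24,4,72,-0.002,-0.786,0.002,0.3],
  [-28,4,84,-0.003,-0.917,0.002,0.3],
  [-32,5,96,-0.003,-1.048,0.003,0.3],
  [-36,6,108,-0.003,-1.179,0.003,0.3],
  [-40,6,120,-0.004,-1.31,0.003,0.3],
  [-44,7,132,-0.004,-1.441,0.003,0.3],
  [-48,7,144,-0.004,-1.572,0.004,0.3],
  [-48,7,144,-0.004,-1.572,0.004,0.3],
  [-48,7,144,-0.004,-1.572,0.004,0.3],
])

```text
time: 61.22
position: [0.5951, -0.4474, 0.2738]
tool_rot: [-0.655, 0.267, -0.26, 0.658]
ft_force: [-0.2, 0.4, -0.3]
grip_width: 0.0301
```

```bash
python3 - <<'E'
from h import *
o=st()
bx=fr(BYAW).apply([1,0,0]); T=tool(bx,[0,0,-1]); g=bw([120.4,0.3,199.8]); delta(g,T)
E
```

```text
t 61.23 p [ 595.1 -447.4  273.8] F [-0.2  0.4 -0.3] M [-0.02 -0.07 -0.01] w 30.1 q [-0.794  0.666  1.018 -0.     1.469 -0.032] X [ 0.723 -0.691 -0.011] Y [-0.008  0.008 -1.   ]
shift [4.0, 74.0, -0.2] rv [-0.0, -0.002, -0.011] rows>= 2
```

Request:
jog_arm([
  [4,30,0,0,-0.002,-0.011,0.3],
  [4,60,0,0,-0.002,-0.011,0.3],
  [4,74,0,0,-0.002,-0.011,0.3],
  [4,74,0,0,-0.002,-0.011,0.3],
  [4,74,0,0,-0.002,-0.011,1],
  [4,74,0,0,-0.002,-0.011,1],
  [4,74,0,0,-0.002,-0.011,1],
  [4,74,0,0,-0.002,-0.011,1],
], grip_force=15)

```text
time: 62.22
position: [0.5978, -0.4497, 0.203]
tool_rot: [0.657, -0.261, 0.262, -0.657]
ft_force: [-3.6, 3.8, 6.0]
grip_width: 0.0086
```

```bash
python3 - <<'E'
from h import *
o=st()
r0=R.from_quat(o["tool_rot"])
t0=1.98
print((fr(BYAW).inv().apply(o["position"]*1000-BO)).round(1))
print([[int(x) for x in np.round(r0.inv().apply(fr(BYAW).apply(144*E_([np.cos(t0)-np.cos(t),0,np.sin(t)-np.sin(t0)]))))] for t in np.linspace(t0,0,19)[1:]])
E
```

```text
t 62.23 p [ 597.8 -449.7  203. ] F [-3.6  3.8  6. ] M [ 0.58  0.63 -0.01] w 8.6 q [-0.794  0.721  1.1   -0.     1.319 -0.035] X [ 0.726 -0.688  0.002] Y [ 0.001 -0.001 -1.   ]
[120.8   0.7 203. ]
[[-15, -6, 0], [-30, -9, 0], [-46, -12, 0], [-62, -12, 0], [-77, -11, 0], [-93, -8, 0], [-108, -3, 0], [-123, 4, 0], [-136, 11, 0], [-149, 21, 0], [-161, 32, 0], [-171, 44, 0], [-180, 57, 0], [-188, 70, 1], [-194, 85, 1], [-198, 100, 1], [-201, 116, 1], [-202, 132, 1]]
```

Request:
jog_arm([
  [-15,-6,0,0,0,0,1],
  [-30,-9,0,0,0,0,1],
  [-46,-12,0,0,0,0,1],
  [-62,-12,0,0,0,0,1],
  [-77,-11,0,0,0,0,1],
  [-93,-8,0,0,0,0,1],
  [-108,-3,0,0,0,0,1],
  [-123,4,0,0,0,0,1],
  [-136,11,0,0,0,0,1],
  [-149,21,0,0,0,0,1],
  [-161,32,0,0,0,0,1],
  [-171,44,0,0,0,0,1],
  [-180,57,0,0,0,0,1],
  [-188,70,0,0,0,0,1],
  [-194,85,0,0,0,0,1],
  [-198,100,0,0,0,0,1],
  [-201,116,0,0,0,0,1],
  [-202,130,0,0,0,0,1],
  [-202,133,0,0,0,0,1],
  [-202,133,0,0,0,0,1],
])

```text
time: 64.72
position: [0.4492, -0.3098, 0.0668]
tool_rot: [-0.657, 0.263, -0.26, 0.657]
ft_force: [-5.9, 1.0, 0.2]
grip_width: 0.0083
```

```bash
python3 - <<'E'
from h import *
o=st()
print((fr(BYAW).inv().apply(o["position"]*1000-BO)).round(1))
E
```

```text
t 64.72 p [ 449.2 -309.8   66.8] F [-5.9  1.   0.2] M [0.2  1.01 0.04] w 8.3 q [-0.808  0.657  1.753 -0.002  0.736 -0.049] X [ 0.726 -0.687 -0.004] Y [-0.004  0.002 -1.   ]
[-83.3  -0.5  66.8]
```

Back at the closed position (z 66.8, against 67.2 at the start). Releasing, rising clear and doing the final checks.

Request:
jog_arm([
  [0,0,0,0,0,0,0.4],
  [0,0,0,0,0,0,0.4],
  [0,0,0,0,0,0,0.4],
  [0,-30,0,0,0,0,0.4],
  [0,-80,0,0,0,0,0.4],
  [0,-140,0,0,0,0,0.4],
  [-30,-200,0,0,0,0,0.4],
  [-60,-240,-40,0,0,0,0.4],
  [-60,-250,-80,0,0,0,0.4],
  [-60,-250,-80,0,0,0,0.4],
])

```text
time: 65.97
position: [0.3526, -0.3304, 0.3201]
tool_rot: [0.658, -0.26, 0.266, -0.655]
ft_force: [0.6, 0.9, 0.3]
grip_width: 0.0259
```

```bash
python3 - <<'E'
from h import *
st()
c=camera("side"); save(c,"s25"); save(c,"s25z",(320,100,420,220),6)
H=hsv(c);h,s,v=H[...,0],H[...,1],H[...,2];W=pts(c)
for b in blobs(c,W,((h<5)|(h>174))&(s>170)&(v>90),60):
    r=rect(c,b[4],85.5); print(b[0],b[1],np.round(r[0],1),np.round(r[1],1),round(r[2],1))
c=camera("top"); save(c,"t25"); save(c,"t25z",(80,180,180,320),5)
E
```

```text
t 65.97 p [ 352.6 -330.4  320.1] F [0.6 0.9 0.3] M [-0.02 -0.09  0.01] w 25.9 q [-9.850e-01  2.150e-01  1.651e+00  1.000e-03  1.266e+00 -2.230e-01] X [ 0.723 -0.69   0.01 ] Y [ 0.006 -0.008 -1.   ]
[362.21837349 160.68222892] 664 [ 500.7 -354.9] [ 69.1 146.1] 46.4
[436.01724138 165.2183908 ] 174 [ 298.4 -403. ] [49.5 70.7] 43.4
```

View pics/s25.png

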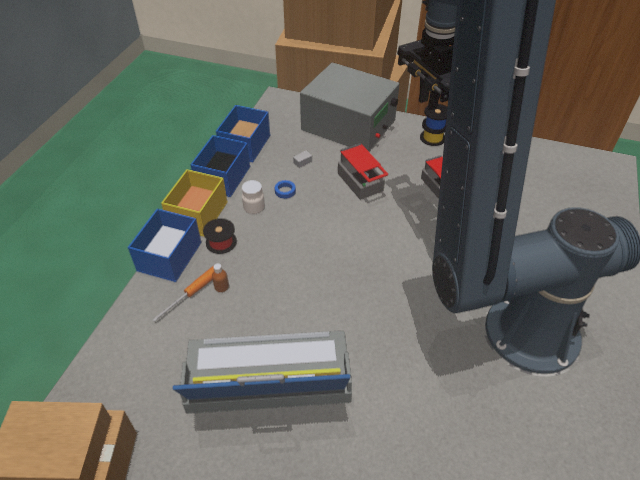

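View pics/s25z.png

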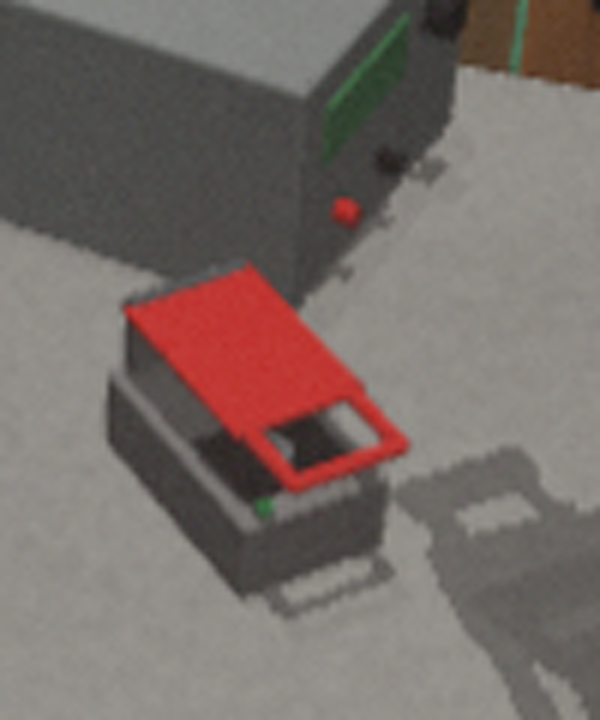

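View pics/t25.png

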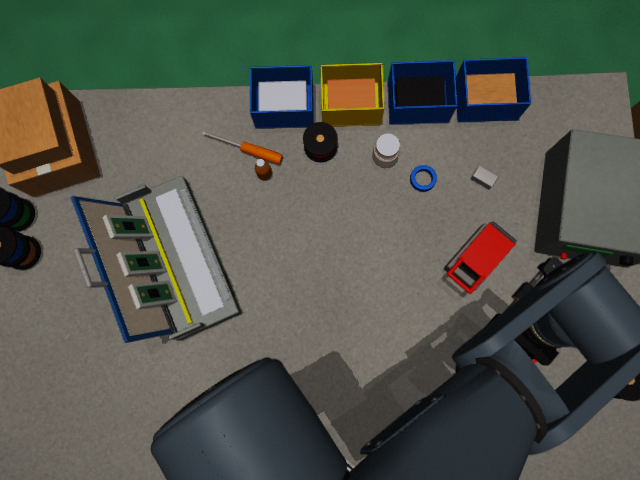

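View pics/t25z.png

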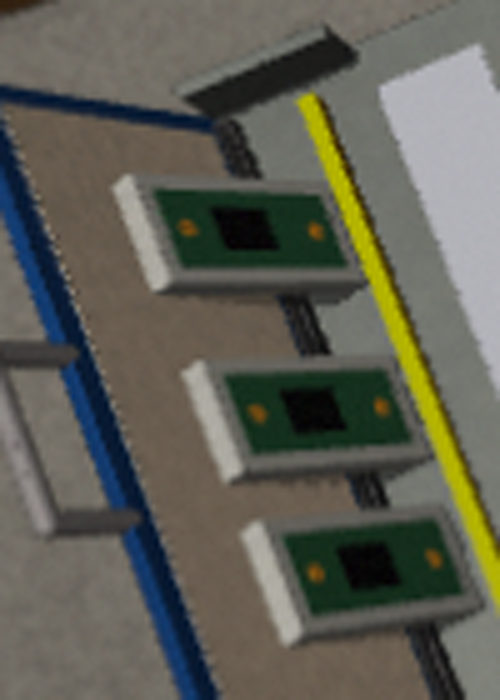

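All three panels lean square on the open lid with feet behind the rib. The flap fits exactly as it did at the start (closed), and the bystanders are in their original pixels. Handing in.

```bash
python3 -c "
from h import *
print(hand_in()); st()"
```

```text
the job is handed in; nothing more can be done
None
the job is handed in; nothing more can be done
```

The job is done and handed in at about 66 s on the robot's clock.

- **Lid:** I opened it by its bar. Its angle read 1.91 rad at release, and it stayed back on its stop in every later picture.
- **Panels:** All three stand side by side against the lid, long way up, with their feet in the trough behind the yellow rib. After I placed the third, the first-placed one had shifted about 20 mm along the lid and twisted about 12°, probably the announced knock. I squared it with a gentle fingertip press (about 8 N), and it sat straight in the last picture.
- **Switch:** I lifted the guard to 1.99 rad and pushed the toggle to its stop at 7 N. Its tip then appeared within a pixel of the predicted "on" position. I lowered the guard gently; it measures the same as at the start, so it is down.
- **Bystanders:** They appear where they stood at the start in the final pictures, and the arm ended clear of everything.

No final check failed. While lifting the flap, the bar radius measured 148.7 mm instead of 144 mm, because the bar sat a few millimetres off in the pads. This had no effect on the result.

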